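Hold the code reader over a spare spindle

TASK

Book in the spare spindle: take it from its red bin and stand it upright, blue code end up, in the dark steel holder cup, and let go of it. Then fetch the orange-handled code reader from its dock and hold it still and level, centred over the blue end with its window about 20 mm above it, never letting the reader touch the spindle; finish while still holding the reader there. Leave the two cartons, the white cup, the jar, the tape roll and the yellow box where they are.

Things in the scene. Friction and masses are not known exactly. Their poses are not given: they have to be found in the camera images.
- rack: Red open bin fixed to the bench on the robot's left or right, 160 mm (x) by 110 (y), walls 45 high. Origin: centre of its underside, z up. In it a steel cradle holds the spindle leaning, rising at 50 degrees from level towards the bin's +x. Cradle plate: 16 mm wide, under the bar's first 92 mm from the foot; side guides (outer width 31) beside its first 50 mm. Lift the spindle straight up.
- spindle: Loose aluminium bar, diameter 22 mm, 160 long, about 0.18 kg, its last 25 mm blue with a black-and-white code on the flat end; flat foot at the other end. Origin: centre of the foot's face, z along the bar to the code end. It leans in the red bin's cradle, foot 55 mm to the bin's -x of the bin's origin and 20 mm above the bench.
- grip (a point): Point on the spindle's axis 110 mm from the foot, a good place to grip (free all round beyond 95 mm). Gripped across the bar with the tool straight down, the bar comes upright when the tool is then tilted 40 degrees, so that the fingers point down and towards the side to which the bar rose.
- code (a point): Centre of the spindle's blue code end face, 160 mm from the foot along the bar.
- holder: Loose, heavy (0.8 kg) dark steel holder cup between the two cartons: a round foot of 80 mm diameter, 10 high, carrying an upright tube of outer diameter 39 mm, inner diameter 30, rim 75 mm above the bench. Origin: centre of its underside, z up.
- holder_floor (a point): Centre of the holder cup's inner floor, 13 mm above the bench and 62 mm below the rim: where the spindle's foot is to stand.
- dock: Grey fixed reader dock, plate 100 by 100 by 6 mm with a rim up to 18 mm high about a 68 mm square recess; differently placed and turned each time, on the side away from the red bin. Origin: centre of its underside, z up. The reader stands loosely in it.
- reader: Loose code reader, about 0.25 kg: black head 60 by 60 by 50 mm high, and on it a square orange handle 34 by 34 mm from 50 to 105 mm above the underside, its faces along the reader's x and y. Origin: centre of the underside, z up along the handle. Grip the handle from above, about 80 mm above the underside.
- window (a point): Centre of the amber reading window on the reader's underside (the same point as the reader's origin).
- carton_left: Loose brown carton left (+y) of the holder cup, 220 mm (x) by 70 (y) by 100 high, 1.6 kg. Origin: centre of its underside. Bystander and obstacle.
- carton_right: Loose brown carton right (-y) of the holder cup, 200 mm (x) by 70 (y) by 90 high, 1.5 kg. Origin: centre of its underside. Bystander and obstacle.
- paper_cup: White drinking cup, 72 mm rim diameter, 90 high, empty and light, far side of the bench. Origin: centre of its underside. Bystander, not the holder.
- jar: Amber jar with black lid, diameter 60 mm, 75 high, far side of the bench. Origin: centre of its underside. Bystander.
- tape: Yellow tape roll lying flat, diameter 90 mm, 30 high, far side of the bench. Origin: centre of its underside. Bystander.
- yellow_box: Yellow box 70 by 110 by 40 mm high, near the robot on its left. Origin: centre of its underside. Bystander.
Not all that is in view belongs to the job. Of the things like the spindle, leave any that is purple; of the rest the smaller one is meant.

How it is judged:
By the outcome, as a careful person would: the job done as asked, in the order asked, and still so for the second after the job is handed in, while the arm keeps its last pose, push and grip.
It also fails if it takes over 61 s, if anything falls off the work surface, if the arm or the gripper's body presses on something with over 40 N, if the wrist force passes 120 N, or if a joint passes its speed limit or range.

ROBOT

A 6-joint arm with a two-finger parallel gripper is mounted at the origin on the work surface. World frame = base frame: x ahead of the robot, y to its left, z up, the work surface at z = 0. Lengths are in m, angles in degrees, forces in N, time in s.
With the tool pointing down it reaches from about 0.4 to 0.825 m from the base axis. Payload 7 kg.
Tool frame: the origin (TCP) lies midway between the tips of the shut fingers; the grasp point (between the pads) lies 19 mm behind it; z points along the fingers, y is the line along which they close (so a half turn about z gives the same grasp; the last joint's range is limited). The gripper opens to 88 mm and grips with 3 to 60 N. Pads are 19 mm wide; open, the fingers measure 130 mm over their backs; the gripper's body (78 mm by 193 mm) begins 47 mm behind the grasp point.
Start: joints at [-58.035, 20.546, 0.682, 0, -70.136, -16.507], TCP at [0.18, -0.651, 0.194] pointing down, gripper open.
Joint ranges: [-176.03, 176.03], [-82.01, 121.73], [-58.28, 71.71], [-173.87, 95.51], [-174.79, -0.11], [-173.66, 173.66]. Speed limits (degrees/s): [136.94, 136.94, 172.46, 180, 180, 180].

INTERFACE

Orientations are given as [roll, pitch, yaw] about the fixed x, y, z axes, in that order (R = Rz(yaw) Ry(pitch) Rx(roll)).
In Python, from plant import ctrl gives the robot as it stands. The module is installed in compiled form; this text tells all that it offers.
- The arm moves only by the tool play_rows, never from a script. Its argument "commands" is a list that holds one entry, the list of rows, each a list of 7 numbers: the turn, a rotation vector about the tool's x, y, z in rad, then the shift along the tool's x, y, z in cm, then the finger opening in cm, from 0 to 8.76. In form: [[[ax, ay, az, x, y, z, grip], ...]]. A call has 1 to 8 rows; each row is the pose to reach, as a shift and turn from the pose commanded when the call began, along the tool's axes at that moment; what a row does not reach only later rows make up. A row lasts 1/12 s, in which the tool goes at most 41.7 mm and 7.16 degrees, less where a joint would pass 70% of its speed; a pose out of reach is approached as far as the arm can. A call with a gripper value outside its range is refused whole. The fingers move at their own pace and stop on an object; the grip force is fixed at half the most. Time passes only in rows, so rows that repeat a pose let the fingers close. It gives the time, the measured TCP pose, the force, the opening and the grip force at its end, in the units of the state.
- ctrl.get_obs(): the state, without advancing time (a new reading comes with each control period).
- ctrl.snapshot(name): name is "scene" or "top"; returns a dict with "color" (384x512x3 uint8, red, green, blue), "camera_matrix" (3x3 intrinsics, pixels), "origin" and "rotation" of the camera in the world. Camera axes: x right, y down, z forward; pixel columns grow to the right and rows downward; lengths in m; the calibration is good to about 2 mm. A picture is of the moment at which its call begins. There is no depth.
- ctrl.close_job(): hands the job in; it is judged then, once.
Trained networks look in a picture, given as the dict that the camera call returned (one of the last four; its "shot" number tells which), for a name from the list of things; names that differ only in an ending like _2 or _b are one class to them, and where a whole thing is asked for, a point or a joint stands for the part that bears it (a point fixed in the world has none). Each returns a list of dicts, best first, with "conf" (0 to 1); they miss things now and then, are a little off and sometimes report something else, mostly with a low value. They report only what shows in the picture. A call takes as long as a camera call. They do not tell look-alikes from the thing itself.
- ctrl.find_in(picture, name): "bbox" ([left, top, width, height] in pixels, round what is visible of it).
The state is a dict: "clock": time; "joint_pos": joint angles; "qvel": joint speeds; "tau": joint torques, N m; "tool_pos": TCP position; "orientation": TCP orientation; "force": force on the tool from outside, world axes, zero at the start; "moment": the same for the moment, N m; "opening": finger opening in m; "gripper_force": force on a finger pad.
Only numpy, scipy, OpenCV 4.12 (cv2) and the standard library are available. Lean on these libraries where they do the work, as an engineer would, in place of code of your own. Each camera call takes 0.05 s, during which the arm holds its last target. There are 200 camera calls.

## Working session

There is one attempt and no reset: what is moved stays moved. The work goes in short steps, Python scripts to look and compute and a tool call to move; the robot and the scene stay as the last step left them, time stands still between calls to the robot, and variables do not carry over. Pictures are saved under pics/ and viewed, at most 10 in all, crops included, and the job is handed in when it is done.

Besides the shell and the picture viewer there is one more tool, called after "Emit:" as name(argument=value, ...) on one line, values as JSON. play_rows: Moves the arm, as the interface text tells. Its arguments: {"type":"object","properties":{"commands":{"type":"array","items":{"type":"array","items":{"type":"array","items":{"type":"number"}}}}},"required":["commands"]}

```bash
mkdir -p pics; cat > h.py <<'E'
import numpy as np, cv2
from plant import ctrl
from scipy.spatial.transform import Rotation as R
def save(p,n): cv2.imwrite('pics/'+n+'.png',p['color'][:,:,::-1])
def ray(p,u,v,z):
    K=np.array(p['camera_matrix']);d=np.array(p['rotation'])@np.linalg.solve(K,[u,v,1]);o=np.array(p['origin'])
    return o+d*(z-o[2])/d[2]
def proj(p,X):
    K=np.array(p['camera_matrix']);c=(np.atleast_2d(X)-p['origin'])@np.array(p['rotation']);q=c@K.T
    return q[:,:2]/q[:,2:]
def euler(r): return R.from_euler('xyz',r,degrees=True)
E
python3 - <<'E'
from h import *
import pickle
o=ctrl.get_obs();print(o)
for n in['scene','top']:
    p=ctrl.snapshot(n);save(p,n+'0');pickle.dump(p,open(n+'0.pkl','wb'))
    print(n,p['origin'],np.round(p['rotation'],3).tolist(),p['camera_matrix'])
    for t in['rack','spindle','holder','dock','reader','carton_left','carton_right','paper_cup','jar','tape','yellow_box','code']:
        print(t,[(np.round(d['bbox'],1).tolist(),round(d['conf'],2)) for d in ctrl.find_in(p,t)][:4])
E
```

```text
{'clock': 0.0, 'joint_pos': array([-5.80345043e+01,  2.05915116e+01,  6.32893496e-01, -2.08150500e-02,
       -7.01342134e+01, -1.65079191e+01]), 'qvel': array([-0.06230254,  0.0423045 ,  0.11035924, -0.1022375 , -0.03755152,
       -0.05529451]), 'tau': array([-2.72672478e-04, -5.82712984e+01,  2.93045300e+01,  6.99709922e+00,
        6.59348574e-03, -1.61590774e-04]), 'tool_pos': array([ 0.17974468, -0.65006331,  0.19261298]), 'orientation': array([ 1.79905434e+02, -7.61979493e-03, -1.64549506e+02]), 'force': array([0.60492858, 0.25859628, 0.77907637]), 'moment': array([0.03430084, 0.03213727, 0.00172797]), 'gripper_force': 0.0, 'opening': 0.08788208453495155}
scene [1.15853    0.1362372  1.02483425] [-141.805, 0.325, 110.324] [[367.65520676   0.         263.20890072]
 [  0.         367.65520676 191.73571566]
 [  0.           0.           1.        ]]
rack [([161.7, 173.0, 46.8, 51.3], 0.68)]
spindle [([177.3, 180.1, 18.2, 5.2], 0.51), ([180.2, 130.6, 32.0, 15.2], 0.49)]
holder [([278.2, 206.4, 23.8, 23.7], 0.97), ([393.3, 180.6, 36.3, 21.5], 0.55)]
dock [([374.8, 235.5, 42.6, 35.6
[... 793 characters left out ...]
93), ([349.6, 161.3, 6.2, 37.0], 0.75), ([358.3, 262.0, 49.2, 13.3], 0.63)]
holder [([222.4, 183.6, 22.5, 22.3], 0.75)]
dock [([107.0, 178.9, 43.0, 37.7], 0.86), ([167.5, 145.0, 29.8, 74.2], 0.61)]
reader [([108.0, 185.5, 29.1, 27.0], 0.65)]
carton_left [([166.4, 146.2, 32.6, 74.6], 0.79)]
carton_right [([262.1, 148.9, 29.9, 69.9], 0.89)]
paper_cup [([211.1, 89.6, 23.4, 32.0], 0.63)]
jar [([275.8, 97.9, 16.1, 21.4], 0.63), ([168.1, 145.0, 28.8, 74.9], 0.29)]
tape [([149.0, 103.9, 29.0, 27.3], 0.74)]
yellow_box [([101.8, 259.6, 46.0, 33.5], 0.6)]
code [([359.2, 261.6, 49.7, 8.2], 0.86), ([276.7, 246.7, 68.7, 35.3], 0.74), ([346.5, 158.3, 10.2, 38.4], 0.68), ([167.1, 144.1, 30.2, 77.2], 0.33)]
```

```bash
python3 -c "
import cv2
for n in('scene0','top0'):
    cv2.imwrite('pics/%sb.png'%n,cv2.resize(cv2.imread('pics/%s.png'%n),(800,600),interpolation=cv2.INTER_CUBIC))"
```

```text
(no output)
```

View pics/scene0b.png

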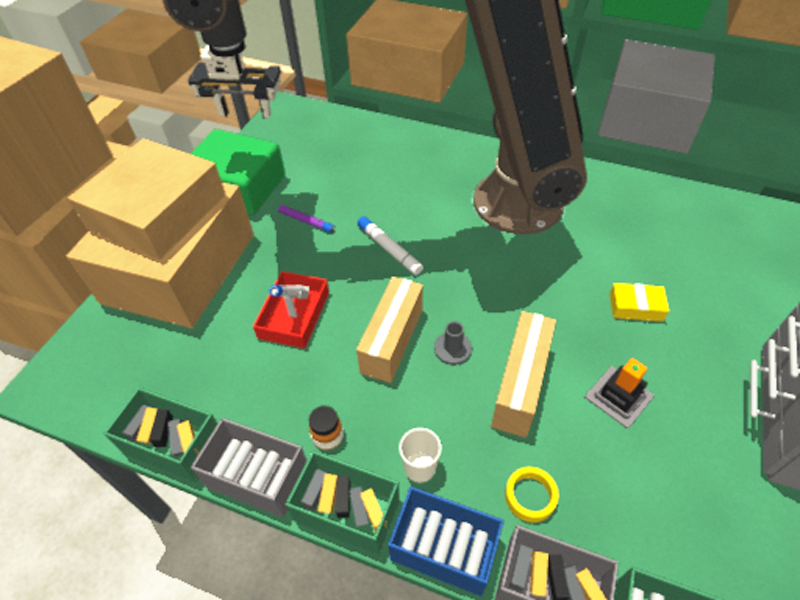

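View pics/top0b.png

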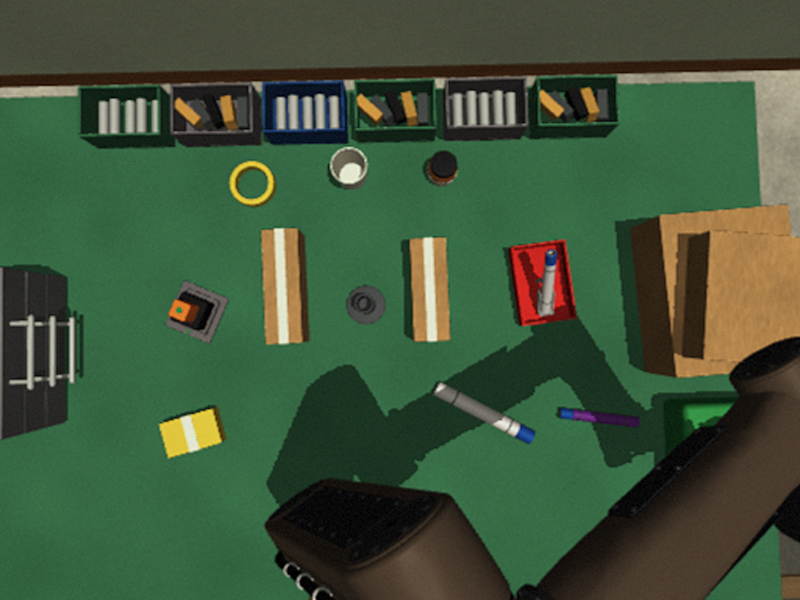

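The meant spindle is the one in the red bin (scene ~(290,292), top ~(548,280) at 800 px), blue end towards +x. The holder is at top (365,304) and the reader at (188,308). Next I'll fit silhouettes in both cameras.

```bash
cat > fit.py <<'E'
from h import *
from scipy.optimize import minimize
S=4
def fixrot(p):
    if np.ndim(p['rotation'])==1: p['rotation']=euler(p['rotation']).as_matrix()
    return p
def box(a,b,z0,z1): return np.array([[x,y,z] for x in(-a/2,a/2) for y in(-b/2,b/2) for z in(z0,z1)])
def cyl(r,z0,z1):
    t=np.linspace(0,2*np.pi,40); return np.array([[r*np.cos(a),r*np.sin(a),z] for a in t for z in(z0,z1)])
def mask(p,f,roi):
    l,t,w,h=roi;c=cv2.resize(p['color'][t:t+h,l:l+w],None,fx=S,fy=S,interpolation=cv2.INTER_CUBIC).astype(float)
    m=f(c[...,0],c[...,1],c[...,2]).astype(np.uint8)
    n,lab,st,_=cv2.connectedComponentsWithStats(m)
    if n<2: return m
    m=(lab==1+np.argmax(st[1:,4])).astype(np.uint8)
    cs,_=cv2.findContours(m,cv2.RETR_EXTERNAL,cv2.CHAIN_APPROX_NONE);return cv2.drawContours(m.copy(),cs,-1,1,-1)
def sil(p,parts,x,roi,shape):
    im=np.zeros(shape,np.uint8);c,s=np.cos(x[2]),np.sin(x[2]);A=np.array([[c,-s,0],[s,c,0],[0,0,1]])
    for P in parts:
        q=(proj(p,P@A.T+[x[0],x[1],0])-roi[:2]+.5)*S-.5
        cv2.fillConvexPoly(im,cv2.convexHull(np.round(q*16).astype(np.int32)),1,cv2.LINE_8,4)
    return im
def fit(views,parts,x0,yaw=True):
    """views: (picture, colour test, roi)"""
    M=[mask(p,f,r) for p,f,r in views]
    def cost(x,each=False):
        x=x if yaw else [*x[:2],0]
        e=[(lambda s:1-(s&m).sum()/max(1,(s|m).sum()))(sil(p,parts,x,r,m.shape)) for m,(p,f,r) in zip(M,views)]
        return e if each else sum(e)
    best=None
    for y in ([x0[2]-.4,x0[2]-.15,x0[2]+.1,x0[2]+.35] if yaw else [0]):
        s=np.array([[x0[0],x0[1],y]]*4);s[1,0]+=.01;s[2,1]+=.01;s[3,2]+=.15
        r=minimize(cost,s[0],method='Nelder-Mead',options=dict(initial_simplex=s,xatol=1e-4,fatol=1e-4))
        if best is None or r.fun<best.fun: best=r
    return np.round([*best.x[:2],np.degrees(best.x[2])],4),np.round(cost(best.x,True),3)
red=lambda r,g,b:(r>90)&(r>1.8*g)&(r>1.8*b)
orange=lambda r,g,b:(r>110)&(r>1.3*g)&(g>1.25*b)
notgreen=lambda r,g,b:g<1.35*np.maximum(r,b)
E
python3 - <<'E'
from fit import *
import pickle
s,t=[fixrot(pickle.load(open(n+'0.pkl','rb'))) for n in('scene','top')]
def go(n,f,parts,rs,rt,z,yaw=True):
    x0=[*ray(t,rt[0]+rt[2]/2,rt[1]+rt[3]/2,z)[:2],0]
    for v in([(s,f,rs),(t,f,rt)],[(t,f,rt)],[(s,f,rs)]): print(n,*fit(v,parts,x0,yaw))
go('rack',red,[box(.16,.11,0,.045)],(155,165,60,65),(320,145,55,70),.03)
go('holder',notgreen,[cyl(.04,0,.01),cyl(.0195,0,.075)],(273,200,34,36),(217,178,33,33),.01,False)
go('dock',notgreen,[box(.1,.1,0,.006),box(.06,.06,.006,.056),box(.034,.034,.056,.111)],(368,222,56,55),(100,174,52,50),.01)
go('handle',orange,[box(.034,.034,.056,.111)],(385,222,35,35),(102,185,30,25),.08)
go('cleft',notgreen,[box(.22,.07,0,.1)],(308,192,53,92),(160,140,45,85),.05)
go('cright',notgreen,[box(.2,.07,0,.09)],(222,168,55,82),(256,144,40,80),.05)
o=ctrl.get_obs();print(o['tool_pos'])
for p in(s,t): print(proj(p,o['tool_pos']))
E
```

```text
rack [ 0.5316 -0.3811  7.3819] [0.185 0.372]
rack [ 0.53   -0.3793  6.7523] [0.368]
rack [ 0.5321 -0.3811  7.03  ] [0.183]
holder [ 0.4965 -0.0211  4.4148] [0.054 0.064]
holder [ 0.4946 -0.0199  9.7124] [0.02]
holder [ 0.4981 -0.0218  4.4328] [0.02]
dock [ 0.4891  0.3269 66.1773] [0.08  0.024]
dock [  0.4891   0.3275 -23.9227] [0.018]
dock [  0.4926   0.3249 -24.2545] [0.025]
handle [  0.4894   0.3264 -22.2931] [0.433 0.375]
handle [  0.4897   0.3329 -17.235 ] [0.357]
handle [  0.4932   0.3247 -22.6758] [0.367]
cleft [0.5325 0.1353 1.1794] [0.054 0.039]
cleft [0.5309 0.1365 1.6194] [0.012]
cleft [0.5351 0.1336 1.7586] [0.027]
cright [ 0.52   -0.1494  0.9123] [0.043 0.037]
cright [ 0.5187 -0.1486  1.048 ] [0.025]
cright [ 0.5216 -0.1507  1.1153] [0.017]
[ 0.17991922 -0.65056832  0.1935499 ]
[[159.32273484  80.6071568 ]]
[[462.86526149 301.62588989]]
```

```bash
python3 - <<'E'
from fit import *
import fit as F
import pickle
s,t=[fixrot(pickle.load(open(n+'0.pkl','rb'))) for n in('scene','top')]
om=F.mask
def hm(p,f,r):
    m=om(p,f,r);cs,_=cv2.findContours(m,cv2.RETR_EXTERNAL,cv2.CHAIN_APPROX_NONE)
    return cv2.fillConvexPoly(m.copy(),cv2.convexHull(np.vstack(cs)),1)
F.mask=hm
red=lambda r,g,b:(r>1.5*g)&(r>1.5*b)&(r>40)
orange=lambda r,g,b:(r>1.5*g)&(r>60)&(g>b)
def go(n,f,parts,rs,rt,z,yaw=True):
    x0=[*ray(t,rt[0]+rt[2]/2,rt[1]+rt[3]/2,z)[:2],0]
    for v in([(s,f,rs),(t,f,rt)],[(t,f,rt)],[(s,f,rs)]): print(n,*fit(v,parts,x0,yaw))
go('rack',red,[box(.16,.11,0,.045)],(155,165,60,65),(320,145,55,70),.03)
go('handle',orange,[box(.034,.034,.056,.111)],(385,222,35,35),(102,185,30,25),.08)
# overlay expected spindle
yaw=np.radians(7);c=np.array([.531,-.380]);d=np.array([np.cos(yaw),np.sin(yaw)])
f=np.r_[c-.055*d,.02];u=np.r_[d*np.cos(np.radians(50)),np.sin(np.radians(50))]
ims=[]
for p,r in((s,(150,160,70,70)),(t,(315,140,70,70))):
    im=p['color'][:,:,::-1].copy();im=cv2.resize(im[r[1]:r[1]+70,r[0]:r[0]+70],(400,400),interpolation=cv2.INTER_CUBIC)
    for L in(0,.11,.16):
        q=(proj(p,f+u*L)[0]-r[:2]+.5)*400/70;cv2.circle(im,tuple(np.round(q).astype(int)),4,(0,255,0),1)
    ims.append(im)
cv2.imwrite('pics/ov.png',np.hstack(ims))
E
```

```text
rack [ 0.5309 -0.3804  6.2744] [0.027 0.03 ]
rack [ 0.53   -0.3794  6.3182] [0.017]
rack [ 0.5321 -0.3811  6.5137] [0.013]
handle [  0.4885   0.3267 -22.789 ] [0.406 0.064]
handle [  0.4879   0.3272 -22.2348] [0.053]
handle [  0.5031   0.3216 -26.0718] [0.259]
```

View pics/ov.png

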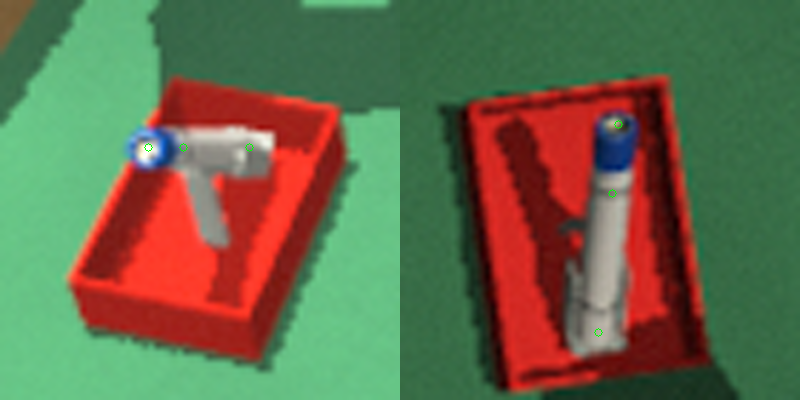

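```bash
cat > calc.py <<'E'
from h import *
def Rt(yaw,tilt=0): return euler([180,0,yaw])*R.from_euler('y',-tilt,degrees=True)
def rel(targets,pose=None):
    o=ctrl.get_obs();p=o['tool_pos'];A=euler(o['orientation'])
    if pose: p,A=np.array(pose[0]),pose[1]
    for q,B in targets:
        print(np.round((A.inv()*B).as_rotvec(),4).tolist(),np.round(A.inv().apply(np.array(q)-p)*100,2).tolist())
E
python3 - <<'E'
from calc import *
st=([.18,-.651,.194],Rt(-164.55))
rel([([.2,-.43,.24],Rt(-173.6))],st)
rel([([.5475,-.3783,.23],Rt(-173.6)),([.5475,-.3783,.0875],Rt(-173.6))],([.2,-.43,.24],Rt(-173.6)))
E
```

```text
[0.0, -0.0, 0.158] [-7.82, 20.77, -4.6]
[0.0, 0.0, 0.0] [-35.11, 1.26, 1.0]
[0.0, 0.0, 0.0] [-35.11, 1.26, 15.25]
```

Emit:
play_rows(commands=[[[0, 0, 0.08, -3.9, 10.4, -4.6, 8.76], [0, 0, 0.158, -7.8, 20.8, -4.6, 8.76], [0, 0, 0.158, -7.8, 20.8, -4.6, 8.76], [0, 0, 0.158, -7.8, 20.8, -4.6, 8.76], [0, 0, 0.158, -7.8, 20.8, -4.6, 8.76], [0, 0, 0.158, -7.8, 20.8, -4.6, 8.76], [0, 0, 0.158, -7.8, 20.8, -4.6, 8.76]]])

```text
clock: 1.88
tool_pos: [0.1998, -0.4266, 0.2416]
orientation: [-179.9, 0.2, -173.5]
force: [-0.4, 0.7, -0.2]
opening: 0.0875
gripper_force: 0.0
```

Emit:
play_rows(commands=[[[0, 0, 0, -35.1, 1.3, 1, 8.76], [0, 0, 0, -35.1, 1.3, 1, 8.76], [0, 0, 0, -35.1, 1.3, 1, 8.76], [0, 0, 0, -35.1, 1.3, 1, 8.76], [0, 0, 0, -35.1, 1.3, 1, 8.76], [0, 0, 0, -35.1, 1.3, 1, 8.76], [0, 0, 0, -35.1, 1.3, 1, 8.76], [0, 0, 0, -35.1, 1.3, 1, 8.76]]])

```text
clock: 2.55
tool_pos: [0.5313, -0.3797, 0.2297]
orientation: [-180.0, -0.0, -173.6]
force: [1.4, -0.5, 0.5]
opening: 0.0875
gripper_force: 0.0
```

```bash
python3 - <<'E'
from calc import *
print(ctrl.get_obs()['tool_pos'],ctrl.get_obs()['orientation'])
rel([([.5475,-.3783,.23],Rt(-173.6)),([.5478,-.3784,.087],Rt(-173.6))])
E
```

```text
[ 0.5312908  -0.37973026  0.22971526] [-1.79992072e+02 -3.98133022e-03 -1.73587317e+02]
[-0.0001, -0.0001, 0.0002] [-1.63, -0.04, -0.03]
[-0.0001, -0.0001, 0.0002] [-1.66, -0.05, 14.27]
```

Emit:
play_rows(commands=[[[0, 0, 0, -1.65, 0, 0, 8.76], [0, 0, 0, -1.65, 0, 2, 8.76], [0, 0, 0, -1.65, 0, 5, 8.76], [0, 0, 0, -1.65, 0, 8, 8.76], [0, 0, 0, -1.65, 0, 11, 8.76], [0, 0, 0, -1.65, 0, 13, 8.76], [0, 0, 0, -1.65, 0, 14.3, 8.76], [0, 0, 0, -1.65, 0, 14.3, 8.76]]])

```text
clock: 3.22
tool_pos: [0.5435, -0.3775, 0.0829]
orientation: [179.8, -0.3, -173.6]
force: [-1.1, 0.5, 0.7]
opening: 0.0873
gripper_force: 0.0
```

```bash
python3 - <<'E'
from calc import *
from fit import fixrot
ims=[]
for n,r in(('scene',(130,110,100,100)),('top',(300,120,100,100))):
    p=fixrot(ctrl.snapshot(n));im=p['color'][:,:,::-1]
    ims.append(cv2.resize(im[r[1]:r[1]+100,r[0]:r[0]+100],(400,400),interpolation=cv2.INTER_CUBIC))
cv2.imwrite('pics/g1.png',np.hstack(ims))
o=ctrl.get_obs();print(o['tool_pos'],o['orientation'],o['force'])
E
```

```text
[ 0.54556695 -0.37854493  0.08679191] [ 1.79996828e+02 -6.16088401e-02 -1.73593231e+02] [0.01681426 0.44884686 0.89577857]
```

View pics/g1.png

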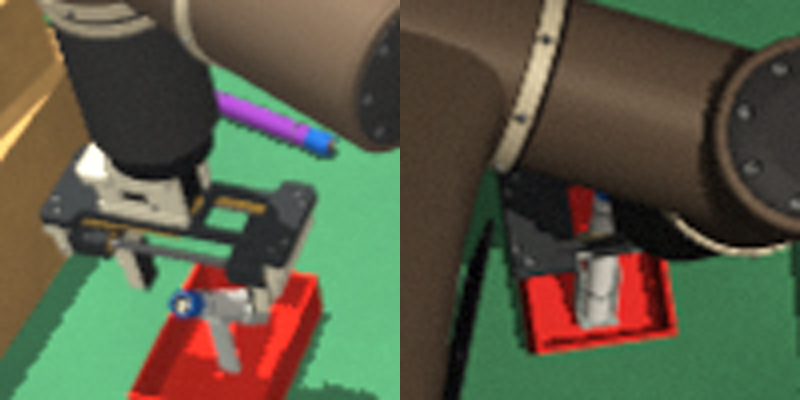

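Fingers straddle the bar (crop, about x 140 and 265, with the bar end at ~185–240). I'll close and lift.

Emit:
play_rows(commands=[[[0, 0, 0, 0, 0, 0, 1], [0, 0, 0, 0, 0, 0, 1], [0, 0, 0, 0, 0, 0, 1], [0, 0, 0, 0, 0, 0, 1], [0, 0, 0, 0, 0, 0, 1], [0, 0, 0, 0, 0, 0, 1], [0, 0, 0, 0, 0, 0, 1], [0, 0, 0, 0, 0, 0, 1]]])

```text
clock: 3.98
tool_pos: [0.5456, -0.3781, 0.0872]
orientation: [-180.0, 0.0, -173.6]
force: [0.1, -0.4, -0.1]
opening: 0.0396
gripper_force: 0.0
```

Emit:
play_rows(commands=[[[0, 0, 0, 0, 0, 0, 1], [0, 0, 0, 0, 0, -1, 1], [0, 0, 0, 0, 0, -3, 1], [0, 0, 0, 0, 0, -5, 1], [0, 0, 0, 0, 0, -8, 1], [0, 0, 0, 0, 0, -11, 1], [0, 0, 0, 0, 0, -14, 1], [0, 0, 0, 0, 0, -16, 1]]])

```text
clock: 4.65
tool_pos: [0.5461, -0.3787, 0.2516]
orientation: [-179.9, 0.2, -173.6]
force: [1.0, 0.3, -0.2]
opening: 0.0102
gripper_force: 0.0
```

The fingers closed slower than I allowed, so the lift went up empty. I'll reopen and look.

Emit:
play_rows(commands=[[[0, 0, 0, 0, 0, 0, 8.76], [0, 0, 0, 0, 0, 0, 8.76], [0, 0, 0, 0, 0, 0, 8.76], [0, 0, 0, 0, 0, 0, 8.76], [0, 0, 0, 0, 0, 0, 8.76], [0, 0, 0, 0, 0, 0, 8.76], [0, 0, 0, 0, 0, 0, 8.76], [0, 0, 0, 0, 0, 0, 8.76]]])

```text
clock: 5.32
tool_pos: [0.5454, -0.378, 0.2466]
orientation: [180.0, -0.0, -173.6]
force: [0.4, 0.1, 0.3]
opening: 0.0576
gripper_force: 0.0
```

```bash
python3 - <<'E'
from calc import *
from fit import fixrot
ims=[]
for n,r in(('scene',(130,130,100,100)),('top',(300,120,100,100))):
    p=fixrot(ctrl.snapshot(n));im=p['color'][:,:,::-1]
    ims.append(cv2.resize(im[r[1]:r[1]+100,r[0]:r[0]+100],(400,400),interpolation=cv2.INTER_CUBIC))
cv2.imwrite('pics/g2.png',np.hstack(ims))
o=ctrl.get_obs();print(o['tool_pos'],o['orientation'],o['opening'])
rel([([.5470,-.3784,.087],Rt(-173.6))])
E
```

```text
[ 0.54549984 -0.37805358  0.24685832] [ 1.79991574e+02 -1.97600366e-02 -1.73595265e+02] 0.06581678666563705
[0.0001, -0.0003, 0.0001] [-0.15, -0.05, 15.99]
```

View pics/g2.png

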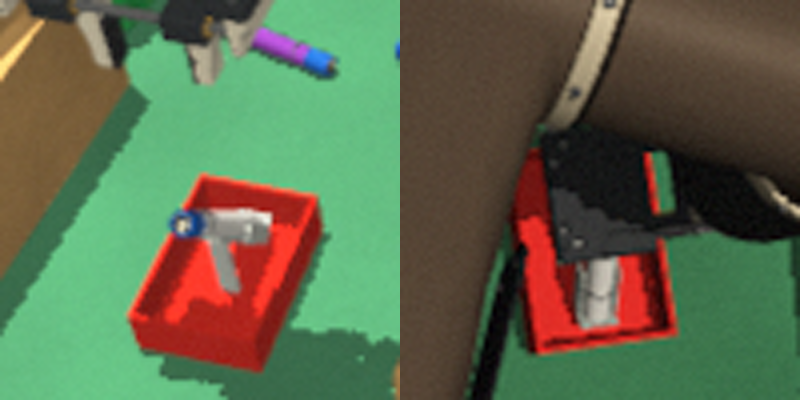

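The spindle still leans undisturbed in the bin (scene crop, blue end at (186,225) as before). Descending again.

Emit:
play_rows(commands=[[[0, 0, 0, -0.15, 0, 2.5, 7], [0, 0, 0, -0.15, 0, 6, 7], [0, 0, 0, -0.15, 0, 9.5, 7], [0, 0, 0, -0.15, 0, 12.5, 7], [0, 0, 0, -0.15, 0, 14.5, 7], [0, 0, 0, -0.15, 0, 16, 7], [0, 0, 0, -0.15, 0, 16, 7], [0, 0, 0, -0.15, 0, 16, 1]]])

```text
clock: 6.08
tool_pos: [0.5467, -0.3779, 0.0866]
orientation: [180.0, -0.1, -173.6]
force: [0.0, -0.1, 0.6]
opening: 0.067
gripper_force: 0.0
```

Emit:
play_rows(commands=[[[0, 0, 0, 0, 0, 0, 1], [0, 0, 0, 0, 0, 0, 1], [0, 0, 0, 0, 0, 0, 1], [0, 0, 0, 0, 0, 0, 1], [0, 0, 0, 0, 0, 0, 1], [0, 0, 0, 0, 0, 0, 1], [0, 0, 0, 0, 0, 0, 1], [0, 0, 0, 0, 0, 0, 1]]])

```text
clock: 6.75
tool_pos: [0.5471, -0.3779, 0.0872]
orientation: [-180.0, 0.0, -173.6]
force: [-0.5, 1.0, 1.2]
opening: 0.017
gripper_force: 29.2
```

Emit:
play_rows(commands=[[[0, 0, 0, 0, 0, 0, 1], [0, 0, 0, 0, 0, 0, 1], [0, 0, 0, 0, 0, 0, 1], [0, 0, 0, 0, 0, 0, 1], [0, 0, 0, 0, 0, 0, 1], [0, 0, 0, 0, 0, 0, 1]]])

```text
clock: 7.25
tool_pos: [0.5471, -0.3779, 0.0872]
orientation: [-180.0, 0.0, -173.6]
force: [0.4, 1.3, 2.7]
opening: 0.0161
gripper_force: 29.2
```

```bash
python3 - <<'E'
from calc import *
ims=[]
for n,r in(('scene',(140,140,80,80)),('top',(310,130,80,80))):
    p=ctrl.snapshot(n);im=p['color'][:,:,::-1]
    ims.append(cv2.resize(im[r[1]:r[1]+80,r[0]:r[0]+80],(400,400),interpolation=cv2.INTER_CUBIC))
cv2.imwrite('pics/g3.png',np.hstack(ims))
o=ctrl.get_obs();print(o['tool_pos'],o['force'],o['moment'],o['opening'],o['gripper_force'])
E
```

```text
[ 0.54713414 -0.37790206  0.08718404] [-0.31964261  0.99228779  1.81625815] [0.50036837 0.14029025 0.00949732] 0.016154471176222644 29.170591235160828
```

View pics/g3.png

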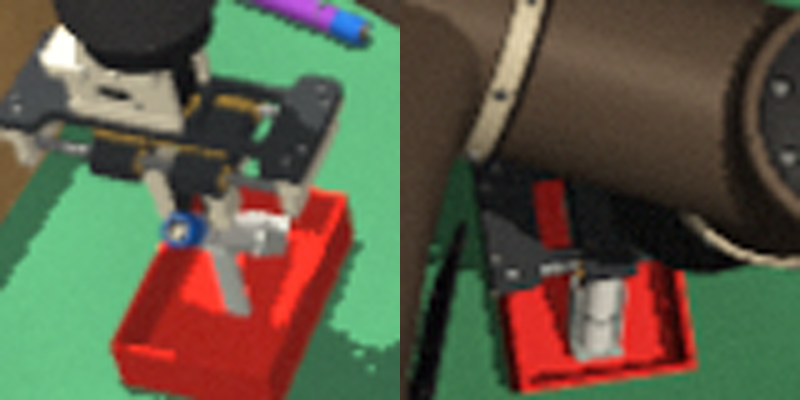

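The fingers are clamped on the bar just behind the blue end (scene crop ~(190,220)). I'll lift gently and check the force.

Emit:
play_rows(commands=[[[0, 0, 0, 0, 0, -0.5, 1], [0, 0, 0, 0, 0, -1.5, 1], [0, 0, 0, 0, 0, -3, 1], [0, 0, 0, 0, 0, -5, 1], [0, 0, 0, 0, 0, -7, 1], [0, 0, 0, 0, 0, -9, 1], [0, 0, 0, 0, 0, -10, 1], [0, 0, 0, 0, 0, -10, 1]]])

```text
clock: 8.02
tool_pos: [0.5483, -0.3787, 0.1904]
orientation: [-179.8, 0.2, -173.6]
force: [0.6, 0.2, -0.9]
opening: 0.0163
gripper_force: 28.8
```

```bash
python3 - <<'E'
from calc import *
ims=[]
for n,r in(('scene',(120,100,100,100)),('top',(310,110,100,100))):
    p=ctrl.snapshot(n);im=p['color'][:,:,::-1]
    ims.append(cv2.resize(im[r[1]:r[1]+100,r[0]:r[0]+100],(400,400),interpolation=cv2.INTER_CUBIC))
cv2.imwrite('pics/g4.png',np.hstack(ims))
o=ctrl.get_obs();print(o['tool_pos'],o['orientation'],o['force'],o['opening'],o['gripper_force'])
rel([([.5471,-.3779,.30],Rt(-173.6))])
E
```

```text
[ 0.5468502  -0.37762406  0.18672005] [ 1.79971322e+02  1.71832942e-02 -1.73609781e+02] [ 0.8598715  -0.03474236 -1.09293502] 0.01609580279617447 28.808291621971875
[0.0005, 0.0003, -0.0002] [-0.03, -0.02, -11.33]
```

View pics/g4.png

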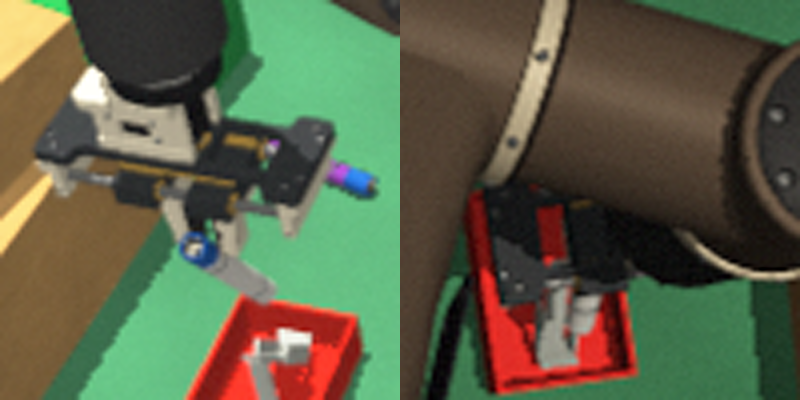

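The spindle is in hand and clear of the bin, with its blue end at scene crop (193,250) and foot at ~(265,290). It seems to have swung in the grip, so I'll estimate its angle.

```bash
cat > bar.py <<'E'
from fit import *
from calc import *
from scipy.optimize import least_squares
def barpts(th,L,o=None,off=0):
    """bar in tool: th = angle of bar from level in tool x-z plane, L grip distance from foot"""
    o=o or ctrl.get_obs();A=euler(o['orientation'])
    u=A.apply([-np.cos(th),0,-np.sin(th)]); g=o['tool_pos']+A.apply([off,0,-.019])
    return g-L*u,g+(.16-L)*u,u
E
python3 - <<'E'
from bar import *
p=fixrot(ctrl.snapshot('scene'));o=ctrl.get_obs()
im=p['color'].astype(int);r,g,b=[im[...,i] for i in range(3)]
l,t,w,h=145,148,60,40
# bar pixels: blue or bright grey in region near bar, below fingers
C=np.array([168.3,162.5]);F=np.array([186,172.5])
for th in range(40,95,5):
    f,c,u=barpts(np.radians(th),.112,o);q=proj(p,[f,c]);print(th,np.round(q,1).tolist())
crop=p['color'][150:182,155:200]
blue=(b>1.5*r)&(b>1.3*g);ys,xs=np.nonzero(blue[150:175,155:185]);print('blue',xs.mean()+155,ys.mean()+150,len(xs))
gr=(np.abs(r-b)<25)&(g<1.12*r)&(r>110);ys,xs=np.nonzero(gr[160:182,168:200]);print(sorted(zip((ys+160).tolist(),(xs+168).tolist())))
E
```

```text
40 [[189.8, 160.2], [168.8, 166.1]]
45 [[189.5, 163.1], [168.9, 164.7]]
50 [[189.0, 166.0], [169.1, 163.2]]
55 [[188.5, 168.9], [169.4, 161.8]]
60 [[187.8, 171.8], [169.7, 160.4]]
65 [[187.1, 174.6], [170.1, 159.0]]
70 [[186.3, 177.3], [170.5, 157.7]]
75 [[185.4, 180.0], [170.9, 156.4]]
80 [[184.5, 182.6], [171.4, 155.2]]
85 [[183.5, 185.1], [172.0, 154.1]]
90 [[182.4, 187.4], [172.5, 153.0]]
blue 170.75 162.88888888888889 36
[(160, 180), (160, 181), (161, 168), (161, 170), (161, 175), (161, 180), (161, 181), (162, 170), (162, 180), (163, 170), (163, 180), (164, 176), (164, 177), (164, 178), (164, 179), (165, 175), (165, 176), (165, 177), (165, 178), (165, 179), (166, 175), (166, 176), (166, 177), (166, 178), (166, 179), (166, 180), (167, 174), (167, 175), (167, 176), (167, 177), (167, 178), (167, 179), (167, 180), (167, 181), (167, 182), (168, 174), (168, 175), (168, 176), (168, 177), (168, 178), (168, 179), (168, 180), (168, 181), (168, 182), (168, 183), (168, 184), (169, 174), (169, 175), (169, 176), (169, 177), (169, 178), (169, 179), (169, 180), (169, 181), (169, 182), (169, 183), (169, 184), (169, 185), (170, 176), (170, 177), (170, 178), (170, 179), (170, 180), (170, 181), (170, 182), (170, 183), (170, 184), (170, 185), (170, 186), (171, 178), (171, 179), (171, 180), (171, 181), (171, 182), (171, 183), (171, 184), (171, 185), (171, 186), (171, 187), (171, 188), (172, 179), (172, 180), (172, 181), (172, 182), (172, 183), (172, 184), (172, 185), (172, 186), (172, 187), (172, 188), (173, 182), (173, 183), (173, 184), (173, 185), (173, 186), (173, 187), (173, 188), (174, 183), (174, 184), (174, 185), (174, 186), (174, 187), (174, 188), (175, 184), (175, 185), (175, 186), (175, 187)]
```

```bash
python3 - <<'E'
from calc import *
def tcp(g,B): return np.array(g)+.019*B.apply([0,0,1])
B=Rt(180,30)
rel([([.547,-.378,.30],Rt(-173.6)),(tcp([.4964,-.0209,.28],B),B)])
E
```

```text
[0.0013, -0.0012, -0.0003] [-0.04, -0.05, -11.42]
[0.0304, -0.5244, 0.1086] [0.07, 35.89, -7.73]
```

Emit:
play_rows(commands=[[[0, 0, 0, 0, 0, -2, 1], [0, 0, 0, 0, 0, -5, 1], [0, 0, 0, 0, 0, -8, 1], [0, 0, 0, 0, 0, -10, 1], [0, -0.05, 0.01, 0, 2, -11, 1], [0.005, -0.1, 0.02, 0, 5, -11.4, 1], [0.008, -0.15, 0.03, 0, 8, -11.4, 1], [0.01, -0.2, 0.04, 0, 11, -11.4, 1]]])

```text
clock: 8.83
tool_pos: [0.5342, -0.2675, 0.2993]
orientation: [-179.7, 11.5, -176.0]
force: [1.1, 0.8, -0.5]
opening: 0.0162
gripper_force: 28.8
```

```bash
python3 - <<'E'
from calc import *
def tcp(g,B): return np.array(g)+.019*B.apply([0,0,1])
B=Rt(180,30)
o=ctrl.get_obs();print(o['tool_pos'],o['orientation'],o['force'])
rel([(tcp([.4964,-.0209,.28],B),B)])
E
```

```text
[ 0.5341849  -0.26747602  0.29933748] [-179.72972972   11.48295675 -175.95685053] [ 1.05130835  0.8287786  -0.50608429]
[0.0204, -0.3229, 0.067] [1.77, 24.81, 3.17]
```

Emit:
play_rows(commands=[[[0.005, -0.05, 0.01, 0.2, 3.5, 0.4, 1], [0.008, -0.1, 0.02, 0.5, 7, 0.9, 1], [0.01, -0.15, 0.03, 0.8, 10.5, 1.4, 1], [0.012, -0.2, 0.04, 1.1, 14, 1.8, 1], [0.015, -0.25, 0.05, 1.4, 17.5, 2.3, 1], [0.018, -0.3, 0.06, 1.6, 21, 2.8, 1], [0.02, -0.32, 0.067, 1.77, 23.5, 3.17, 1], [0.02, -0.32, 0.067, 1.77, 24.8, 3.17, 1]]])

```text
clock: 9.5
tool_pos: [0.5032, -0.0211, 0.2618]
orientation: [-179.9, 29.8, -179.8]
force: [-0.5, -0.3, -1.5]
opening: 0.0165
gripper_force: 28.9
```

Emit:
play_rows(commands=[[[0, 0, 0, 0, 0, 0, 1], [0, 0, 0, 0, 0, 0, 1]]])

```text
clock: 9.67
tool_pos: [0.5051, -0.0214, 0.2636]
orientation: [-179.9, 29.7, -179.7]
force: [0.8, -0.4, -1.0]
opening: 0.016
gripper_force: 28.8
```

```bash
python3 - <<'E'
from bar import *
import pickle
s=fixrot(ctrl.snapshot('scene'));t=fixrot(ctrl.snapshot('top'));o=ctrl.get_obs()
pickle.dump((s,t,o),open('hold1.pkl','wb'))
print(o['tool_pos'],o['orientation'],o['force'])
ims=[]
for p in(s,t):
    for th in(50,60,70):
        f,c,u=barpts(np.radians(th),.112,o);print(th,np.round(proj(p,[f,c]),1).tolist(),u)
    q=proj(p,o['tool_pos'])[0].round().astype(int);im=p['color'][:,:,::-1]
    y,x=max(0,q[1]-45),q[0]-50
    ims.append(cv2.resize(im[y:y+100,x:x+100],(400,400),interpolation=cv2.INTER_CUBIC));print(x,y)
cv2.imwrite('pics/h1.png',np.hstack(ims))
E
```

```text
[ 0.50593428 -0.02238199  0.26430884] [-179.90709928   29.74388354 -179.85146408] [ 0.01826628 -0.24782724 -2.65412205]
50 [[294.2, 185.7], [294.7, 155.6]] [0.17804527 0.00170366 0.98402082]
60 [[292.2, 190.9], [295.7, 153.3]] [0.00446697 0.00141578 0.99998902]
70 [[290.3, 195.4], [296.6, 151.3]] [-0.16924706  0.00108488  0.98557306]
243 127
50 [[231.5, 198.9], [227.1, 185.5]] [0.17804527 0.00170366 0.98402082]
60 [[231.4, 192.1], [227.2, 188.9]] [0.00446697 0.00141578 0.99998902]
70 [[231.2, 185.1], [227.2, 192.3]] [-0.16924706  0.00108488  0.98557306]
179 142
```

View pics/h1.png

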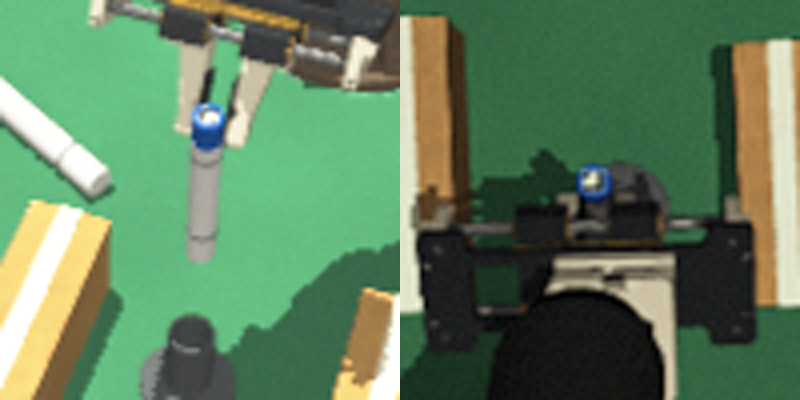

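```bash
cat > barfit.py <<'E'
from bar import *
DT,DS=np.array([.0018,-.001,0]),np.array([-.0017,.0009,0])
def cylu(f,u,a,b,r=.011):
    e=np.linalg.svd(np.array([u]))[2][1:];w=np.linspace(0,2*np.pi,40)
    return np.array([f+u*s+r*(np.cos(k)*e[0]+np.sin(k)*e[1]) for k in w for s in(a,b)])
def hull(im,P,p,roi):
    q=(proj(p,P)-roi[:2]+.5)*S-.5;cv2.fillConvexPoly(im,cv2.convexHull(np.round(q*16).astype(np.int32)),1,cv2.LINE_8,4);return im
def cmask(p,f,roi):
    m=mask(p,f,roi);cs,_=cv2.findContours(m,cv2.RETR_EXTERNAL,cv2.CHAIN_APPROX_NONE);return cv2.fillConvexPoly(m.copy(),cv2.convexHull(np.vstack(cs)),1)
blue=lambda r,g,b:(b>1.35*r)&(b>1.2*g)
bar=lambda r,g,b:(b>.93*r)&(g<1.15*np.maximum(b,r))&(np.maximum(b,r)>75)
def barpose(s,t,x0,rs,rt):
    """x: code xyz, tilt x,y -> fit in both"""
    s,t=dict(s),dict(t);s['origin']=s['origin']+DS;t['origin']=t['origin']+DT
    ms,mb,mt=cmask(s,bar,rs),cmask(s,blue,rs),cmask(t,blue,rt)
    def cost(x,each=False):
        u=np.array([x[3],x[4],1]);u/=np.linalg.norm(u);f=x[:3]-.16*u;e=[]
        for m,p,r,a in((ms,s,rs,0),(mb,s,rs,.135),(mt,t,rt,.135)):
            h=hull(np.zeros_like(m),cylu(f,u,a,.16),p,r);e.append(1-(h&m).sum()/(h|m).sum())
        return e if each else sum(e)
    for k in range(3):
        s0=np.array([x0]*6,float)
        for i,d in enumerate((.006,.006,.006,.08,.08)): s0[i+1,i]+=d*(-1)**k
        r=minimize(cost,x0,method='Nelder-Mead',options=dict(initial_simplex=s0,xatol=1e-4,fatol=1e-4,maxiter=600));x0=r.x
    return x0,cost(x0,True),[m.sum()/16 for m in(ms,mb,mt)]
E
python3 - <<'E'
from barfit import *
import pickle
s,t,o=pickle.load(open('hold1.pkl','rb'))
x,e,n=barpose(s,t,[.497,-.022,.33,0.05,0],(284,150,20,45),(218,178,20,20))
print(np.round(x,4),np.round(e,3),n)
u=np.r_[x[3:],1];u/=np.linalg.norm(u);print('foot',x[:3]-.16*u,'tilt',np.degrees(x[3:]))
A=euler(o['orientation']);print('code,foot in tool',A.inv().apply([x[:3]-o['tool_pos'],x[:3]-.16*u-o['tool_pos']]))
E
```

```text
[ 0.5028 -0.0223  0.3288  0.098  -0.0026] [0.076 0.096 0.088] [np.float64(328.625), np.float64(89.75), np.float64(81.5)]
foot [ 0.487206   -0.02188257  0.16959879] tilt [ 5.61516702 -0.15118137]
code,foot in tool [[-2.93021361e-02 -5.99562181e-06 -5.75744290e-02]
 [ 6.32475938e-02  6.66243833e-04  7.29403042e-02]]
```

```bash
python3 - <<'E'
from calc import *
pf=np.array([.0632,.0003,.0729])
B=Rt(180,35.3)
rel([(np.array([.4964,-.0209,z])-B.apply(pf),B) for z in(.15,.095)])
E
```

```text
[-0.0002, -0.097, 0.0023] [0.91, 0.12, 1.58]
[-0.0002, -0.097, 0.0023] [3.64, 0.13, 6.36]
```

Emit:
play_rows(commands=[[[0, -0.03, 0, 0.3, 0.1, 0.5, 1], [0, -0.06, 0, 0.6, 0.1, 1, 1], [0, -0.097, 0.002, 0.9, 0.1, 1.6, 1], [0, -0.097, 0.002, 1.8, 0.1, 3.2, 1], [0, -0.097, 0.002, 2.8, 0.1, 4.9, 1], [0, -0.097, 0.002, 3.6, 0.1, 6.4, 1], [0, -0.097, 0.002, 3.6, 0.1, 6.4, 1], [0, -0.097, 0.002, 3.6, 0.1, 6.4, 1]]])

```text
clock: 10.43
tool_pos: [0.5164, -0.0292, 0.2117]
orientation: [179.2, 33.4, 179.9]
force: [0.0, 0.1, -1.0]
opening: 0.0161
gripper_force: 28.9
```

```bash
python3 - <<'E'
from barfit import *
import pickle
s=fixrot(ctrl.snapshot('scene'));t=fixrot(ctrl.snapshot('top'));o=ctrl.get_obs()
print(o['tool_pos'],o['orientation'],o['force'],o['gripper_force'])
g=[.4964,-.0209,.255]
q=proj(s,g)[0],proj(t,g)[0];print(q)
a=(int(q[0][0])-10,int(q[0][1])-7,20,45);b=(int(q[1][0])-10,int(q[1][1])-10,20,20)
x,e,n=barpose(s,t,[*g,0,0],a,b)
print(np.round(x,4),np.round(e,3),n)
u=np.r_[x[3:],1];u/=np.linalg.norm(u);f=x[:3]-.16*u;print('foot',f,'tilt',np.degrees(x[3:]))
A=euler(o['orientation']);pf=A.inv().apply(f-o['tool_pos']);print('foot in tool',pf)
ims=[cv2.resize(p['color'][:,:,::-1][y:y+80,x:x+80],(400,400),interpolation=cv2.INTER_CUBIC) for p,x,y in((s,int(q[0][0])-40,int(q[0][1])-20),(t,int(q[1][0])-40,int(q[1][1])-40))]
cv2.imwrite('pics/h2.png',np.hstack(ims))
pickle.dump((s,t,o),open('hold2.pkl','wb'))
E
```

```text
[ 0.51649363 -0.02825284  0.21272557] [179.16818458  33.4696734  179.94230187] [-0.40513281  0.04934574 -0.5189878 ] 28.875799371453468
(array([294.4955222, 171.8992712]), array([228.70238348, 190.46760745]))
[ 0.5099 -0.0301  0.2773  0.004  -0.0129] [0.074 0.102 0.078] [np.float64(324.8125), np.float64(82.875), np.float64(71.625)]
foot [ 0.50921735 -0.02801656  0.11728221] tilt [ 0.23163422 -0.74154029]
foot in tool [ 0.0587065  -0.00086864  0.07559913]
```

View pics/h2.png

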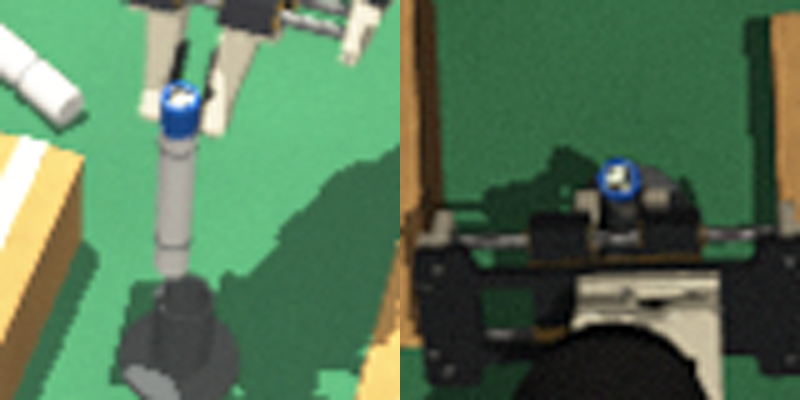

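The bar is upright above the cup (scene crop: blue end (180,100), foot (172,270), cup mouth (185,290)), but the tool lagged its target. I'll check the joints.

```bash
python3 - <<'E'
from calc import *
o=ctrl.get_obs();print(np.round(o['joint_pos'],1),np.round(o['qvel'],1),o['clock'])
pf=np.array([.0600,.0000,.0745])
for til in (33.5,35.3):
  B=Rt(180,til)
  rel([(np.array([.4964,-.0209,z])-B.apply(pf),B) for z in(.117,.095,.03)])
E
```

```text
[  25.1  -17.1  -58.2   36.7  -21.7 -146.1] [ 0.7 -0.8 -0.1  0.1  0.1 -0.1] 10.5333
[0.014, -0.0005, -0.0008] [0.96, 0.74, -0.57]
[0.014, -0.0005, -0.0008] [2.17, 0.72, 1.27]
[0.014, -0.0005, -0.0008] [5.76, 0.64, 6.69]
[0.0139, -0.0319, -0.0011] [1.2, 0.74, -0.75]
[0.0139, -0.0319, -0.0011] [2.41, 0.72, 1.08]
[0.0139, -0.0319, -0.0011] [6.0, 0.64, 6.51]
```

Joint 3 sits at its limit (−58.2°) because the tilt towards +x folds the arm too much. The bar is upright, so I'll turn the tool about its axis until the fingers point towards +y, where there is room.

```bash
python3 - <<'E'
from calc import *
pf=np.array([.0600,.0000,.0745])
rel([(np.array([.4964,-.0209,.15])-Rt(180+a,34.5).apply(pf),Rt(180+a,34.5)) for a in(0,6,12,18,24,30,36,42)])
E
```

```text
[0.014, -0.018, -0.001] [-0.73, 0.78, -3.42]
[-0.0446, -0.0173, -0.0878] [-0.73, 0.86, -3.42]
[-0.1032, -0.0166, -0.1746] [-0.72, 0.93, -3.43]
[-0.1617, -0.0159, -0.2614] [-0.7, 1.01, -3.44]
[-0.2203, -0.0152, -0.3482] [-0.68, 1.08, -3.45]
[-0.279, -0.0144, -0.435] [-0.65, 1.15, -3.47]
[-0.3376, -0.0136, -0.5217] [-0.61, 1.21, -3.49]
[-0.3963, -0.0127, -0.6085] [-0.57, 1.27, -3.52]
```

Emit:
play_rows(commands=[[[0.014, -0.018, 0, -0.4, 0.4, -1.8, 1], [0, -0.018, -0.02, -0.73, 0.8, -3.4, 1], [-0.045, -0.017, -0.088, -0.73, 0.86, -3.42, 1], [-0.103, -0.017, -0.175, -0.72, 0.93, -3.43, 1], [-0.162, -0.016, -0.261, -0.7, 1.0, -3.44, 1], [-0.22, -0.015, -0.348, -0.68, 1.08, -3.45, 1], [-0.279, -0.014, -0.435, -0.65, 1.15, -3.47, 1], [-0.338, -0.014, -0.522, -0.61, 1.21, -3.49, 1]]])

```text
clock: 11.2
tool_pos: [0.5006, -0.0212, 0.2441]
orientation: [-179.8, 33.7, -157.1]
force: [-0.2, -0.9, -1.3]
opening: 0.0159
gripper_force: 28.9
```

```bash
python3 - <<'E'
from calc import *
o=ctrl.get_obs();print(o['tool_pos'],o['orientation'],np.round(o['joint_pos'],1),(euler(o['orientation']).apply([0,0,1])))
pf=np.array([.0600,.0000,.0745])
rel([(np.array([.4964,-.0209,.15])-Rt(180+a,34.5).apply(pf),Rt(180+a,34.5)) for a in(36,42,48,54,60,66,72,78,84,90)])
E
```

```text
[ 0.50055408 -0.02117791  0.2441459 ] [-179.78872655   33.65945333 -157.09880636] [ 17.6 -17.5 -39.2  -4.8 -34.8 -81.7] [ 0.51199908  0.21228652 -0.8323409 ]
[-0.1318, -0.015, -0.1893] [-0.35, 0.35, 0.08]
[-0.1904, -0.015, -0.2761] [-0.33, 0.42, 0.07]
[-0.2491, -0.0151, -0.3628] [-0.31, 0.49, 0.05]
[-0.3078, -0.0151, -0.4496] [-0.28, 0.56, 0.03]
[-0.3664, -0.0151, -0.5363] [-0.24, 0.62, 0.01]
[-0.4251, -0.0151, -0.6231] [-0.2, 0.68, -0.02]
[-0.4837, -0.0151, -0.7099] [-0.15, 0.74, -0.05]
[-0.5424, -0.015, -0.7966] [-0.1, 0.78, -0.08]
[-0.601, -0.0149, -0.8834] [-0.05, 0.82, -0.12]
[-0.6596, -0.0147, -0.9702] [0.01, 0.85, -0.16]
```

Emit:
play_rows(commands=[[[-0.074, -0.015, -0.1, -0.35, 0.3, 0.08, 1], [-0.132, -0.015, -0.189, -0.35, 0.35, 0.08, 1], [-0.19, -0.015, -0.276, -0.33, 0.42, 0.07, 1], [-0.249, -0.015, -0.363, -0.31, 0.49, 0.05, 1], [-0.308, -0.015, -0.45, -0.28, 0.56, 0.03, 1], [-0.366, -0.015, -0.536, -0.24, 0.62, 0.01, 1], [-0.425, -0.015, -0.623, -0.2, 0.68, -0.02, 1], [-0.425, -0.015, -0.623, -0.2, 0.68, -0.02, 1]]])

```text
clock: 11.87
tool_pos: [0.4999, -0.0161, 0.2455]
orientation: [-180.0, 34.5, -113.9]
force: [0.8, -0.3, -0.5]
opening: 0.0161
gripper_force: 28.9
```

Emit:
play_rows(commands=[[[0, 0, 0, 0, 0, 0, 1], [0, 0, 0, 0, 0, 0, 1]]])

```text
clock: 12.03
tool_pos: [0.5003, -0.0161, 0.2439]
orientation: [179.8, 34.4, -114.5]
force: [-0.0, -0.6, -2.4]
opening: 0.0164
gripper_force: 28.9
```

```bash
cat > look.py <<'E'
from barfit import *
def look(g):
    s=fixrot(ctrl.snapshot('scene'));t=fixrot(ctrl.snapshot('top'));o=ctrl.get_obs()
    print(o['clock'],o['tool_pos'],o['orientation'],np.round(o['force'],1),np.round(o['joint_pos'],1))
    q=proj(s,g)[0],proj(t,g)[0]
    a=(int(q[0][0])-10,int(q[0][1])-9,20,45);b=(int(q[1][0])-10,int(q[1][1])-10,20,20)
    x,e,n=barpose(s,t,[*g,0,0],a,b);print(np.round(x,4),np.round(e,3),n)
    u=np.r_[x[3:],1];u/=np.linalg.norm(u);f=x[:3]-.16*u
    A=euler(o['orientation']);pf=A.inv().apply([f-o['tool_pos'],x[:3]-o['tool_pos']])
    print('foot',f,'tilt',np.degrees(x[3:]),'foot,code in tool',np.round(pf,4).tolist());return pf,s,t
E
python3 - <<'E'
from look import *
look([.4964,-.0209,.31])
E
```

```text
12.1333 [ 0.49938803 -0.01525104  0.24452058] [ 179.90307243   34.3798479  -114.42229772] [ 0.6  0.1 -1.8] [ -9.6   1.1 -12.4 -35.4 -70.6  -4.4]Traceback (most recent call last):
  File "<stdin>", line 2, in <module>
  File "look.py", line 7, in look
    x,e,n=barpose(s,t,[*g,0,0],a,b);print(np.round(x,4),np.round(e,3),n)
          ~~~~~~~^^^^^^^^^^^^^^^^^^
  File "barfit.py", line 15, in barpose
    ms,mb,mt=cmask(s,bar,rs),cmask(s,blue,rs),cmask(t,blue,rt)
                                              ~~~~~^^^^^^^^^^^
  File "barfit.py", line 9, in cmask
    m=mask(p,f,roi);cs,_=cv2.findContours(m,cv2.RETR_EXTERNAL,cv2.CHAIN_APPROX_NONE);return cv2.fillConvexPoly(m.copy(),cv2.convexHull(np.vstack(cs)),1)
                                                                                                                                       ~~~~~~~~~^^^^
    return _nx.concatenate(arrs, 0, dtype=dtype, casting=casting)
           ~~~~~~~~~~~~~~~^^^^^^^^^^^^^^^^^^^^^^^^^^^^^^^^^^^^^^^
ValueError: need at least one array to concatenate
```

```bash
python3 - <<'E'
from barfit import *
s=fixrot(ctrl.snapshot('scene'));o=ctrl.get_obs();s['origin']=s['origin']+DS
A=euler(o['orientation']);g=A.apply([.061,0,.0743])+o['tool_pos'];g[2]+=.16
q=proj(s,g)[0];rs=(int(q[0])-12,int(q[1])-10,24,48)
for nm,f in(('bar',bar),('blue',blue)):
    m=cmask(s,f,rs);ys,xs=np.nonzero(m)
    print(nm,'mask c',xs.mean(),ys.mean(),xs.min(),xs.max(),ys.min(),ys.max(),m.sum()/16)
    for th in(52,55.5,59):
        t=np.radians(th);u=A.apply([-np.cos(t),0,-np.sin(t)]);G=o['tool_pos']+A.apply([0,0,-.017])
        h=hull(np.zeros_like(m),cylu(G-.109*u,u,0 if nm=='bar' else .135,.16),s,rs);ys,xs=np.nonzero(h)
        print(th,xs.mean(),ys.mean(),xs.min(),xs.max(),ys.min(),ys.max(),'iou',(h&m).sum()/(h|m).sum(),'foot',G-.109*u)
pf=np.array([.0617,0,.0728])
rel([(np.array([.4964,-.0209,z])-A.apply(pf),A) for z in(.15,.10,.07,.04,.018,.013)])
E
```

```text
bar mask c 43.5942198789299 109.22534661198985 22 68 32 191 320.0625
52 43.359921798631476 110.9186705767351 17 71 32 191 iou 0.8678832116788321 foot [ 0.49236412 -0.02996923  0.15001263]
55.5 44.77831652443755 110.23778122575641 23 68 30 191 iou 0.8922850303811453 foot [ 0.49510519 -0.02390616  0.14979681]
59 46.08269378357636 109.34151957022256 30 64 28 191 iou 0.7597070844686649 foot [ 0.49784687 -0.01784252  0.14998761]
blue mask c 47.31846153846154 58.54923076923077 31 65 35 80 81.25
52 52.472883597883595 56.488756613756614 34 71 32 81 iou 0.6668642560758743 foot [ 0.49236412 -0.02996923  0.15001263]
55.5 49.810935441370226 54.56587615283267 33 68 30 79 iou 0.756857855361596 foot [ 0.49510519 -0.02390616  0.14979681]
59 47.264571054354946 52.87426326129666 31 64 28 78 iou 0.730110159118727 foot [ 0.49784687 -0.01784252  0.14998761]
[0.0, 0.0, 0.0] [-0.28, 0.01, 0.17]
[0.0, 0.0, 0.0] [2.55, 0.0, 4.3]
[0.0, 0.0, 0.0] [4.24, -0.0, 6.77]
[0.0, 0.0, 0.0] [5.94, -0.0, 9.25]
[0.0, 0.0, 0.0] [7.18, -0.0, 11.06]
[0.0, 0.0, 0.0] [7.46, -0.01, 11.48]
```

Emit:
play_rows(commands=[[[0, 0, 0, 0.6, 0, 1.5, 1], [0, 0, 0, 1.6, 0, 2.9, 1], [0, 0, 0, 2.6, 0, 4.3, 1], [0, 0, 0, 3.1, 0, 5.1, 1], [0, 0, 0, 3.7, 0, 5.9, 1], [0, 0, 0, 4.2, 0, 6.7, 1], [0, 0, 0, 4.7, 0, 7.4, 1], [0, 0, 0, 4.7, 0, 7.4, 1]]])

```text
clock: 12.85
tool_pos: [0.5, -0.0122, 0.1553]
orientation: [179.8, 34.4, -114.4]
force: [-0.2, -0.1, -2.5]
opening: 0.0163
gripper_force: 28.9
```

```bash
python3 - <<'E'
from fit import *
from calc import *
o=ctrl.get_obs();A=euler(o['orientation']);pf=np.array([.0617,0,.0728])
print(o['tool_pos'],o['orientation'],o['force'],o['moment'],'foot',A.apply(pf)+o['tool_pos'])
s=fixrot(ctrl.snapshot('scene'))
dark=lambda r,g,b:(g<1.25*np.maximum(r,b))&(np.maximum(r,b)<105)
print(fit([(s,dark,(268,205,44,28))],[cyl(.04,0,.01)],[.497,-.021,0],False))
B=Rt(-114.5,34.5)
rel([(np.array([.4964,-.0209,z])-B.apply(pf),B) for z in(.04,.025,.015,.010)])
E
```

```text
[ 0.50002064 -0.01221899  0.15525911] [ 179.75332499   34.38206627 -114.42518407] [-0.19513105 -0.14266475 -2.53805632] [-1.99846017  1.06326726  0.05363065] foot [ 0.49567879 -0.02102141  0.06033601]
(array([ 0.4989, -0.0216,  4.3242]), array([0.113]))
[0.0044, -0.0021, 0.0016] [1.17, 0.01, 1.76]
[0.0044, -0.0021, 0.0016] [2.02, 0.01, 3.0]
[0.0044, -0.0021, 0.0016] [2.58, 0.0, 3.82]
[0.0044, -0.0021, 0.0016] [2.87, 0.0, 4.24]
```

Emit:
play_rows(commands=[[[0, 0, 0, 0.4, 0, 0.6, 1], [0, 0, 0, 0.8, 0, 1.2, 1], [0, 0, 0, 1.2, 0, 1.8, 1], [0, 0, 0, 1.6, 0, 2.4, 1], [0, 0, 0, 1.9, 0, 2.85, 1], [0, 0, 0, 2.2, 0, 3.25, 1], [0, 0, 0, 2.35, 0, 3.5, 1], [0, 0, 0, 2.35, 0, 3.5, 1]]])

```text
clock: 13.57
tool_pos: [0.5005, -0.0121, 0.1138]
orientation: [179.8, 34.4, -114.4]
force: [0.1, 0.9, -1.4]
opening: 0.0163
gripper_force: 28.9
```

Emit:
play_rows(commands=[[[0, 0, 0, 0.1, 0, 0.15, 1], [0, 0, 0, 0.1, 0, 0.15, 1]]])

```text
clock: 13.73
tool_pos: [0.5009, -0.0122, 0.1127]
orientation: [179.9, 34.4, -114.3]
force: [0.3, -0.1, -2.1]
opening: 0.0159
gripper_force: 28.9
```

```bash
python3 - <<'E'
from calc import *
from fit import fixrot
o=ctrl.get_obs();A=euler(o['orientation']);pf=np.array([.0617,0,.0728])
print(o['tool_pos'],o['orientation'],o['force'],o['moment'],'foot',A.apply(pf)+o['tool_pos'])
E
```

```text
[ 0.50094018 -0.01216292  0.11273008] [ 179.90395493   34.39797502 -114.33038077] [ 0.29151972 -0.07233322 -2.12570556] [-1.97340293  1.0141865  -0.00430868] foot [ 0.49679828 -0.02102705  0.01780378]
```

Emit:
play_rows(commands=[[[0, 0, 0, 0.06, 0, 0.08, 1], [0, 0, 0, 0.11, 0, 0.17, 1], [0, 0, 0, 0.17, 0, 0.25, 1], [0, 0, 0, 0.17, 0, 0.25, 1]]])

```text
clock: 14.07
tool_pos: [0.5008, -0.0121, 0.1096]
orientation: [179.9, 34.4, -114.3]
force: [1.2, 0.3, -1.8]
opening: 0.0163
gripper_force: 28.9
```

Emit:
play_rows(commands=[[[0, 0, 0, 0.06, 0, 0.08, 1], [0, 0, 0, 0.11, 0, 0.17, 1], [0, 0, 0, 0.11, 0, 0.17, 1]]])

```text
clock: 14.32
tool_pos: [0.502, -0.0122, 0.1089]
orientation: [-179.9, 34.5, -114.2]
force: [-0.6, -0.2, 5.2]
opening: 0.0157
gripper_force: 29.0
```

Emit:
play_rows(commands=[[[0, 0, 0, 0, 0, 0, 6.5], [0, 0, 0, 0, 0, 0, 6.5], [0, 0, 0, 0, 0, 0, 6.5], [0, 0, 0, 0, 0, 0, 6.5], [0, 0, 0, 0, 0, 0, 6.5], [0, 0, 0, 0, 0, 0, 6.5], [0, 0, 0, 0, 0, 0, 6.5], [0, 0, 0, 0, 0, 0, 6.5]]])

```text
clock: 14.98
tool_pos: [0.5008, -0.0121, 0.1077]
orientation: [179.9, 34.4, -114.3]
force: [0.3, -1.1, -0.8]
opening: 0.0622
gripper_force: 0.0
```

```bash
python3 - <<'E'
from barfit import *
s=fixrot(ctrl.snapshot('scene'));s['origin']=s['origin']+DS
g=np.array([.4964,-.0209,.173]);q=proj(s,g)[0];rs=(int(q[0])-12,int(q[1])-10,24,30)
m=cmask(s,blue,rs);ys,xs=np.nonzero(m);print('blue',xs.mean(),ys.mean(),m.sum()/16)
h=hull(np.zeros_like(m),cylu(g-[0,0,.16],np.array([0,0,1.]),.135,.16),s,rs);ys,xs=np.nonzero(h);print(xs.mean(),ys.mean(),h.sum()/16)
print(ctrl.get_obs()['opening'],ctrl.get_obs()['force'])
E
```

```text
blue 48.430221366698746 55.299326275264676 64.9375
49.95645028759244 54.06573541495481 76.0625
0.06403991084019177 [ 0.38076771 -0.08414787 -0.68267296]
```

Contact was felt at the floor height and the bar was released. Retreating along the tool axis.

Emit:
play_rows(commands=[[[0, 0, 0, 0, 0, -1, 7], [0, 0, 0, 0, 0, -3, 7], [0, 0, 0, 0, 0, -6, 7], [0, 0, 0, 0, 0, -9, 7], [0, 0, 0, 0, 0, -12, 8], [0, 0, 0, 0, 0, -15, 8.76], [0, 0, 0, 0, 0, -18, 8.76], [0, 0, 0, 0, 0, -20, 8.76]]])

```text
clock: 15.7
tool_pos: [0.4541, -0.1172, 0.2759]
orientation: [-179.9, 34.3, -114.2]
force: [0.8, -0.1, 0.2]
opening: 0.0869
gripper_force: 0.0
```

```bash
python3 - <<'E'
from barfit import *
s=fixrot(ctrl.snapshot('scene'));o=ctrl.get_obs();print(o['clock'],o['tool_pos'],o['orientation'],np.round(o['joint_pos'],1))
S0=dict(s);S0['origin']=s['origin']+DS
g=np.array([.4964,-.0209,.173]);q=proj(S0,g)[0];rs=(int(q[0])-12,int(q[1])-10,24,40)
for f,a,b in((blue,.135,.16),(bar,.065,.16)):
    m=cmask(S0,f,rs);ys,xs=np.nonzero(m);h=hull(np.zeros_like(m),cylu(g-[0,0,.16],np.array([0,0,1.]),a,b),S0,rs);Y,X=np.nonzero(h)
    print(xs.mean(),ys.mean(),xs.min(),xs.max(),m.sum()/16,'pred',X.mean(),Y.mean(),X.min(),X.max(),h.sum()/16)
# reader refit in scene/top (orange/dark now), reader yaw
x,y=int(q[0])-40,int(q[1])-20
cv2.imwrite('pics/p1.png',cv2.resize(s['color'][:,:,::-1][y-30:y+75,x-60:x+140-60+60],(800,600),interpolation=cv2.INTER_CUBIC))
# above reader, two candidate yaws
for yaw in(-24+180,-24-90,-24):
    print(yaw);rel([([.4905,.3262,.30],Rt(yaw))])
E
```

```text
15.75 [ 0.4546257  -0.11905602  0.27823901] [-179.62228822   34.22756447 -114.1117643 ] [-23.7   1.9  -7.4 -34.6 -81.7   4.9]
47.25702393340271 55.75338189386056 33 62 60.0625 pred 49.95645028759244 54.06573541495481 34 66 76.0625
43.80684048219793 87.24726661059714 23 64 222.9375 pred 47.5151407196295 80.51229070181688 30 66 175.4375
156
[0.4622, 0.4731, 1.5158] [-36.04, 15.06, 21.79]
-114
[-0.007, 0.5974, -0.0039] [-36.04, 15.06, 21.79]
-24
[-0.4736, 0.4627, -1.5235] [-36.04, 15.06, 21.79]
```

View pics/p1.png

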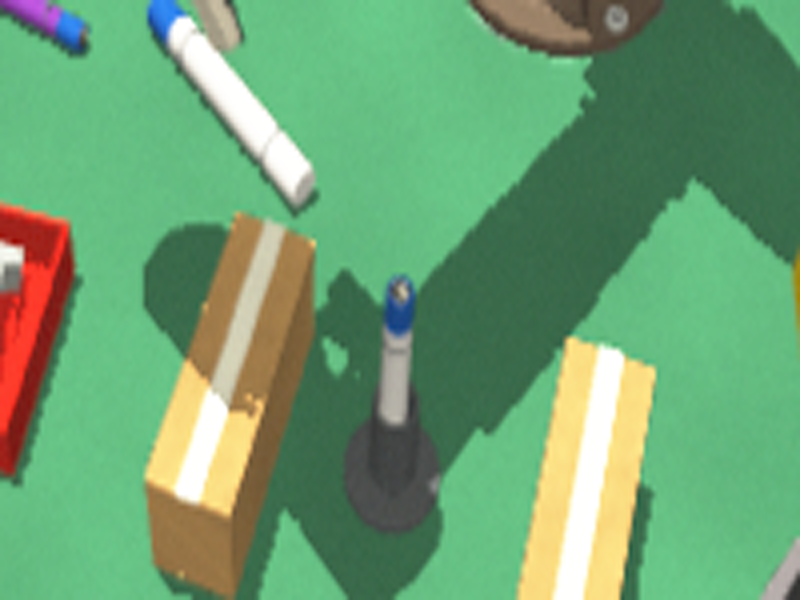

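The spindle stands upright in the cup at (397,300)–(395,420), blue end up, with the cartons in place. Now the reader.

```bash
python3 - <<'E'
from calc import *
P=np.array([.4546,-.1191,.278]);Q=np.array([.490,.3262,.28])
rel([(P+(Q-P)*k,Rt(-113.5)) for k in(.2,.5,.7,1)])
E
```

```text
[-0.0096, 0.5973, -0.0123] [-6.97, 3.02, 4.7]
[-0.0096, 0.5973, -0.0123] [-17.44, 7.56, 11.72]
[-0.0096, 0.5973, -0.0123] [-24.42, 10.58, 16.4]
[-0.0096, 0.5973, -0.0123] [-34.9, 15.12, 23.43]
```

Emit:
play_rows(commands=[[[0, 0.12, 0, -1.5, 0.7, 1, 8.76], [0, 0.24, 0, -4, 1.75, 2.7, 8.76], [-0.005, 0.36, -0.005, -7, 3, 4.7, 8.76], [-0.007, 0.48, -0.01, -10, 4.3, 6.7, 8.76], [-0.01, 0.597, -0.012, -13, 5.6, 8.7, 8.76], [-0.01, 0.597, -0.012, -16, 6.9, 10.7, 8.76], [-0.01, 0.597, -0.012, -19, 8.2, 12.7, 8.76], [-0.01, 0.597, -0.012, -22, 9.5, 14.8, 8.76]]])

```text
clock: 16.42
tool_pos: [0.4725, 0.117, 0.2748]
orientation: [179.7, -0.1, -113.4]
force: [0.9, 0.7, -1.1]
opening: 0.0874
gripper_force: 0.0
```

```bash
python3 - <<'E'
from calc import *
o=ctrl.get_obs();print(o['tool_pos'],o['orientation'])
rel([([.490,.3262,z],Rt(-113.5)) for z in(.28,.18,.067)])
E
```

```text
[0.47249408 0.11698982 0.2747935 ] [ 1.79735549e+02 -8.13867865e-02 -1.13350936e+02]
[0.0046, -0.0014, 0.0026] [-19.9, 6.69, -0.52]
[0.0046, -0.0014, 0.0026] [-19.91, 6.64, 9.48]
[0.0046, -0.0014, 0.0026] [-19.93, 6.59, 20.78]
```

Emit:
play_rows(commands=[[[0, 0, 0, -3, 1, 0.5, 8.76], [0, 0, 0, -6.7, 2.2, 1.5, 8.76], [0, 0, 0, -10.4, 3.5, 3, 8.76], [0, 0, 0, -14, 4.7, 5, 8.76], [0, 0, 0, -17.3, 5.8, 6.5, 8.76], [0.003, 0, 0.002, -19.2, 6.4, 7.5, 8.76], [0.004, 0, 0.002, -19.9, 6.65, 8, 8.76], [0.004, 0, 0.002, -19.9, 6.65, 8, 8.76]]])

```text
clock: 17.08
tool_pos: [0.4898, 0.3245, 0.1938]
orientation: [179.8, 0.0, -113.5]
force: [0.3, -0.4, 0.0]
opening: 0.0876
gripper_force: 0.0
```

```bash
python3 - <<'E'
from barfit import *
import pickle
s=fixrot(ctrl.snapshot('scene'));t=fixrot(ctrl.snapshot('top'));o=ctrl.get_obs();pickle.dump((s,t,o),open('r.pkl','wb'))
print(o['clock'],o['tool_pos'],o['orientation'])
s['origin']=s['origin']+DS;t['origin']=t['origin']+DT
# reader handle, both views, red-ish orange
og=lambda r,g,b:(r>1.45*g)&(r>70)&(g>1.3*b)
for v in([(s,og,(384,218,40,42))],[(t,og,(100,182,34,28))]):
    m=mask(*v[0]);print('mask',m.sum()/16,fit(v,[box(.034,.034,.056,.111)],[.49,.326,-.4]))
# spindle code
g=np.array([.4964,-.0209,.173])
for p in(s,t):
    q=proj(p,g)[0];rs=(int(q[0])-12,int(q[1])-12,24,28)
    try: m=cmask(p,blue,rs)
    except Exception: print('none');continue
    ys,xs=np.nonzero(m);h=hull(np.zeros_like(m),cylu(g-[0,0,.16],np.array([0,0,1.]),.135,.16),p,rs);Y,X=np.nonzero(h)
    print(xs.mean(),ys.mean(),m.sum()/16,'pred',X.mean(),Y.mean(),h.sum()/16)
rel([([.490,.3262,z],Rt(-113.5)) for z in(.067,)])
E
```

```text
17.1833 [0.49044096 0.32312066 0.1958985 ] [ 1.79820211e+02  1.69795571e-01 -1.13573211e+02]
mask 192.3125 (array([  0.4932,   0.3254, -25.3236]), array([0.329]))
mask 190.875 (array([  0.4896,   0.3264, -18.8121]), array([0.124]))
46.74402390438247 62.364541832669325 62.75 pred 49.95645028759244 62.06573541495481 76.0625
53.15859449192782 51.16524216524216 65.8125 pred 52.17103762827822 52.13226909920182 54.8125
[0.0031, 0.003, -0.0013] [-0.23, 0.12, 12.89]
```

Emit:
play_rows(commands=[[[0.003, 0.003, 0, -0.2, 0.1, 1.5, 8.76], [0.003, 0.003, 0, -0.2, 0.1, 4, 8.76], [0.003, 0.003, 0, -0.2, 0.1, 7, 8.76], [0.003, 0.003, 0, -0.2, 0.1, 10, 8.76], [0.003, 0.003, 0, -0.2, 0.1, 12, 8.76], [0.003, 0.003, 0, -0.2, 0.1, 12.9, 8.76], [0.003, 0.003, 0, -0.2, 0.1, 12.9, 8.76], [0.003, 0.003, 0, -0.2, 0.1, 12.9, 2]]])

```text
clock: 17.85
tool_pos: [0.491, 0.3264, 0.068]
orientation: [-180.0, 0.1, -113.6]
force: [0.2, 0.4, 1.1]
opening: 0.0846
gripper_force: 0.0
```

Emit:
play_rows(commands=[[[0, 0, 0, 0, 0, 0, 2], [0, 0, 0, 0, 0, 0, 2], [0, 0, 0, 0, 0, 0, 2], [0, 0, 0, 0, 0, 0, 2], [0, 0, 0, 0, 0, 0, 2], [0, 0, 0, 0, 0, 0, 2], [0, 0, 0, 0, 0, 0, 2], [0, 0, 0, 0, 0, 0, 2]]])

```text
clock: 18.52
tool_pos: [0.4901, 0.3267, 0.0665]
orientation: [180.0, 0.0, -113.6]
force: [0.5, 0.4, -0.1]
opening: 0.0338
gripper_force: 30.1
```

Emit:
play_rows(commands=[[[0, 0, 0, 0, 0, 0, 2], [0, 0, 0, 0, 0, 0, 2], [0, 0, 0, 0, 0, 0, 2], [0, 0, 0, 0, 0, 0, 2], [0, 0, 0, 0, 0, 0, 2], [0, 0, 0, 0, 0, 0, 2], [0, 0, 0, 0, 0, 0, 2]]])

```text
clock: 19.1
tool_pos: [0.4901, 0.3267, 0.0664]
orientation: [180.0, 0.0, -113.6]
force: [0.2, -0.8, 0.7]
opening: 0.0335
gripper_force: 30.0
```

Emit:
play_rows(commands=[[[0, 0, 0, 0, 0, -0.5, 2], [0, 0, 0, 0, 0, -1.5, 2], [0, 0, 0, 0, 0, -3.5, 2], [0, 0, 0, 0, 0, -6.5, 2], [0, 0, 0, 0, 0, -10, 2], [0, 0, 0, 0, 0, -14, 2], [0, 0, 0, 0, 0, -18, 2], [0, 0, 0, 0, 0, -21.5, 2]]])

```text
clock: 19.77
tool_pos: [0.4901, 0.3262, 0.2853]
orientation: [-180.0, 0.1, -113.6]
force: [0.9, 0.8, -2.0]
opening: 0.0336
gripper_force: 30.0
```

Emit:
play_rows(commands=[[[0, 0, 0, 0, 0, -2, 2], [0, 0, 0, 0, 0, -2, 2], [0, 0, 0, 0, 0, -2, 2]]])

```text
clock: 20.02
tool_pos: [0.4902, 0.3268, 0.3034]
orientation: [-180.0, 0.2, -113.6]
force: [0.1, -0.7, -3.7]
opening: 0.0337
gripper_force: 30.0
```

```bash
python3 - <<'E'
from barfit import *
import pickle
s=fixrot(ctrl.snapshot('scene'));t=fixrot(ctrl.snapshot('top'));o=ctrl.get_obs();pickle.dump((s,t,o),open('r2.pkl','wb'))
print(o['clock'],o['tool_pos'],o['orientation'],o['force'],o['opening'],o['gripper_force'])
s['origin']=s['origin']+DS;t['origin']=t['origin']+DT
p=o['tool_pos'];z=p[2]-.0604
q=proj(s,[p[0],p[1],z+.03])[0].astype(int);roi=(q[0]-22,q[1]-18,44,44)
hd=lambda r,g,b:(np.maximum(np.maximum(r,g),b)<75)&(g<1.3*np.maximum(r,b))
m=mask(s,hd,roi);print(m.sum()/16, fit([(s,hd,roi)],[box(.06,.06,z,z+.05)],[p[0],p[1],-.41]))
x=[p[0],p[1],np.radians(-23.6)];h=sil(s,[box(.06,.06,z,z+.05)],x,roi,m.shape);Y,X=np.nonzero(h);ys,xs=np.nonzero(m)
print('mask',xs.mean(),ys.mean(),xs.min(),xs.max(),ys.min(),ys.max(),'pred',X.mean(),Y.mean(),X.min(),X.max(),Y.min(),Y.max())
rel([([.4964,-.0209,.32],Rt(-113.5))])
E
```

```text
20.1167 [0.48940835 0.32605508 0.30061097] [ 1.79919442e+02 -5.38726031e-02 -1.13589490e+02] [-0.07479427  0.14808469 -2.64096362] 0.033499708015803466 29.994179606437683
491.8125 (array([  0.4877,   0.3272, -19.6043]), array([0.397]))
mask 81.20180454949804 94.85525479730589 18 159 21 151 pred 88.14287849349873 79.72455537288896 10 169 4 157
[0.0014, -0.0009, -0.0016] [31.52, -14.52, -1.93]
```

```bash
python3 - <<'E'
from barfit import *
import pickle
g=np.array([.4964,-.0209,.173])
nb=lambda r,g,b:(g<1.2*np.maximum(r,b))
for nm in('r','r2'):
    s,t,o=pickle.load(open(nm+'.pkl','rb'));s['origin']=s['origin']+DS;t['origin']=t['origin']+DT
    for tag,p,f,a in(('s',s,blue,.135),('s',s,nb,.09),('t',t,blue,.135)):
        q=proj(p,g)[0]
        if a==.09: ql=proj(p,g-[0,0,.055])[0];rs=(int(q[0])-10,int(q[1])-10,20,int(ql[1]-q[1])+10)
        else: rs=(int(q[0])-10,int(q[1])-10,20,24)
        m=cmask(p,f,rs)
        def cost(x):
            h=hull(np.zeros_like(m),cylu(np.array([x[0],x[1],.013]),np.array([0,0,1.]),a if a!=.09 else .06,.16),p,rs);return 1-(h&m).sum()/(h|m).sum()
        r=minimize(cost,g[:2],method='Nelder-Mead',options=dict(initial_simplex=g[:2]+np.array([[0,0],[.005,0],[0,.005]]),xatol=1e-4,fatol=1e-4))
        print(nm,tag,a,np.round(r.x,4),round(r.fun,3))
E
```

```text
r s 0.135 [ 0.4968 -0.0228] 0.168
r s 0.09 [ 0.4956 -0.0235] 0.065
r t 0.135 [ 0.4973 -0.0222] 0.152
r2 s 0.135 [ 0.4964 -0.0225] 0.201
r2 s 0.09 [ 0.4956 -0.0232] 0.06
r2 t 0.135 [ 0.4967 -0.0218] 0.146
```

Emit:
play_rows(commands=[[[0, 0, 0, 1.5, -0.7, -0.5, 2], [0, 0, 0, 4.5, -2.1, -1.2, 2], [0, 0, 0, 8, -3.7, -1.9, 2], [0, 0, 0, 11.5, -5.3, -1.9, 2], [0, 0, 0, 15, -6.9, -1.9, 2], [0, 0, 0, 18.5, -8.5, -1.9, 2], [0, 0, 0, 22, -10.1, -1.9, 2], [0, 0, 0, 25, -11.5, -1.9, 2]]])

```text
clock: 20.78
tool_pos: [0.4942, 0.0486, 0.3195]
orientation: [179.9, -0.1, -113.6]
force: [0.9, 0.2, -2.0]
opening: 0.0336
gripper_force: 30.0
```

```bash
python3 - <<'E'
from calc import *
o=ctrl.get_obs();print(o['tool_pos'],o['orientation'])
rel([([.4964,-.0215,.31],Rt(-113.5))])
E
```

```text
[0.49420274 0.04859486 0.31950405] [ 1.79907498e+02 -7.09029964e-02 -1.13585542e+02]
[0.0016, -0.0012, -0.0015] [6.33, -3.01, 0.95]
```

Emit:
play_rows(commands=[[[0, 0, 0, 2, -1, 0.3, 2], [0, 0, 0, 4, -1.9, 0.6, 2], [0.001, 0, 0, 5.5, -2.6, 0.95, 2], [0.001, 0, 0, 6.2, -3, 0.95, 2], [0.001, 0, 0, 6.4, -3.05, 0.95, 2], [0.001, 0, 0, 6.4, -3.05, 0.95, 2], [0.001, 0, 0, 6.4, -3.05, 0.95, 2]]])

```text
clock: 21.37
tool_pos: [0.4978, -0.0191, 0.3106]
orientation: [-180.0, 0.0, -113.6]
force: [-0.1, -0.6, -2.5]
opening: 0.0333
gripper_force: 30.0
```

```bash
cat > rd.py <<'E'
from barfit import *
def reader():
    s=fixrot(ctrl.snapshot('scene'));o=ctrl.get_obs();s['origin']=s['origin']+DS
    print(o['clock'],o['tool_pos'],o['orientation'],np.round(o['force'],1),o['gripper_force'])
    p=o['tool_pos'];z=p[2]-.0604;yaw=np.radians(o['orientation'][2]+90)
    q=proj(s,[p[0],p[1],z+.025])[0].astype(int);roi=(q[0]-18,q[1]-19,36,40)
    l,t,w,h=roi;c=cv2.resize(s['color'][t:t+h,l:l+w],None,fx=S,fy=S,interpolation=cv2.INTER_CUBIC).astype(float)
    r,g,b=c[...,0],c[...,1],c[...,2]
    bg=(g>1.3*r)|((b>1.35*r)&(b>60))|(r+g+b>330)   # green, blue, bright
    obs=~bg
    def cost(x,full=False):
        # lower boundary of head: compare only rows below top-face centre
        H=sil(s,[box(.06,.06,z+x[3],z+x[3]+.05)],x,roi,obs.shape).astype(bool)
        cut=int((proj(s,[x[0],x[1],z+x[3]+.03])[0][1]-t)*S);a,bb=H[cut:],obs[cut:]
        return 1-(a&bb).sum()/(a|bb).sum()
    best=None
    for sg in(1,-1):
        x0=np.array([p[0],p[1],yaw,0.]);sx=np.array([x0]*4)[:,:4];
        f=lambda k:cost([k[0],k[1],yaw,0])
        r_=minimize(f,x0[:2],method='Nelder-Mead',options=dict(initial_simplex=x0[:2]+sg*np.array([[0,0],[.006,0],[0,.006]]),xatol=1e-4,fatol=1e-4))
        print('reader minus TCP',np.round(r_.x-p[:2],4),round(r_.fun,3),'at TCP',round(f(p[:2]),3))
    g=np.array([.4963,-.0225,.173]);q=proj(s,g)[0];rs=(int(q[0])-12,int(q[1])-6,24,24)
    m=cmask(s,blue,rs);ys,xs=np.nonzero(m);h=hull(np.zeros_like(m),cylu(g-[0,0,.16],np.array([0,0,1.]),.135,.16),s,rs);Y,X=np.nonzero(h)
    print('blue',xs.mean(),ys.mean(),m.sum()/16,'pred',X.mean(),Y.mean(),h.sum()/16)
E
python3 - <<'E'
from rd import *
reader()
t=fixrot(ctrl.snapshot('top'))
for n in('code','spindle','reader','holder'): print(n,[(np.round(d['bbox'],1).tolist(),round(d['conf'],2)) for d in ctrl.find_in(t,n)][:3])
rel([([.4966,-.0223,z],Rt(-113.5)) for z in(.31,.2734,.2534)])
E
```

```text
21.4167 [ 0.49789666 -0.01883213  0.31072359] [-1.79975587e+02  1.80272714e-02 -1.13544450e+02] [ 0.2 -0.2 -2.2] 29.994593560695648
reader minus TCP [-0.0053 -0.0026] 0.069 at TCP 0.175
reader minus TCP [-0.0056 -0.0026] 0.069 at TCP 0.175
blue 50.77422907488987 39.08920704845815 56.75 pred 51.933665008291875 37.40961857379768 75.375
code [([275.8, 246.9, 69.6, 34.0], 0.58)]
spindle [([358.3, 262.0, 49.7, 13.3], 0.93), ([280.4, 250.8, 66.4, 31.2], 0.85)]
reader []
holder []
[-0.0006, 0.0004, -0.0005] [0.36, -0.02, 0.08]
[-0.0006, 0.0004, -0.0005] [0.36, -0.01, 3.74]
[-0.0006, 0.0004, -0.0005] [0.36, -0.01, 5.74]
```

```bash
cat > rd2.py <<'E'
from barfit import *
def prep(p,c3,w=(20,20,40,44)):
    q=proj(p,c3)[0].astype(int);roi=(q[0]-w[0],q[1]-w[1],w[2],w[3]);l,t,W,h=roi
    c=cv2.resize(p['color'][t:t+h,l:l+W],None,fx=S,fy=S,interpolation=cv2.INTER_CUBIC).astype(float)
    r,g,b=c[...,0],c[...,1],c[...,2];return roi,~((g>1.3*r)|((b>1.35*r)&(b>60))|(r+g+b>330))
def rfit(p,o,shift=(0,0,0),dz=0):
    P=o['tool_pos'];z=P[2]-.0604+dz;yaw=np.radians(o['orientation'][2]+90);roi,obs=prep(p,[P[0],P[1],z+.02])
    def f(k):
        H=sil(p,[box(.06,.06,z,z+.05)],[P[0]+k[0],P[1]+k[1],yaw],roi,obs.shape).astype(bool)
        cut=int((proj(p,[P[0],P[1],z+.03])[0][1]-roi[1])*S);a,b=H[cut:],obs[cut:];return 1-(a&b).sum()/(a|b).sum()
    r=minimize(f,[0,0],method='Nelder-Mead',options=dict(initial_simplex=np.array([[0,0],[-.006,0],[0,.006]]),xatol=1e-4,fatol=1e-4))
    return np.round(r.x,4),round(r.fun,3)
E
python3 - <<'E'
from rd2 import *
import pickle
s,t,o=pickle.load(open('r2.pkl','rb'));s['origin']=s['origin']+DS
for dz in(-.004,0,.004,.008): print('r2',dz,rfit(s,o,dz=dz))
s=fixrot(ctrl.snapshot('scene'));o=ctrl.get_obs();s['origin']=s['origin']+DS
for dz in(-.004,0,.004,.008): print('now',dz,rfit(s,o,dz=dz))
E
```

```text
r2 -0.004 (array([-0.0086,  0.0018]), np.float64(0.039))
r2 0 (array([-0.0052,  0.0007]), np.float64(0.039))
r2 0.004 (array([-0.0024, -0.0004]), np.float64(0.038))
r2 0.008 (array([ 0.0011, -0.0014]), np.float64(0.039))
now -0.004 (array([-0.0085, -0.0033]), np.float64(0.072))
now 0 (array([-0.0054, -0.0026]), np.float64(0.076))
now 0.004 (array([-0.002 , -0.0018]), np.float64(0.078))
now 0.008 (array([ 0.0013, -0.001 ]), np.float64(0.078))
```

```bash
python3 - <<'E'
from rd2 import *
import rd2,pickle
for nm in('r2','now'):
    if nm=='r2': s,t,o=pickle.load(open('r2.pkl','rb'))
    else: s=fixrot(ctrl.snapshot('scene'));o=ctrl.get_obs()
    s['origin']=s['origin']+DS;P=o['tool_pos'];q=proj(s,[P[0],P[1],P[2]-.06])[0].astype(int)
    print(nm,s['color'][q[1]-6:q[1]+20,q[0]+4].tolist())
    def prep(p,c3,w=(20,20,40,44)):
        q=proj(p,c3)[0].astype(int);roi=(q[0]-w[0],q[1]-w[1],w[2],w[3]);l,t,W,h=roi
        c=cv2.resize(p['color'][t:t+h,l:l+W],None,fx=S,fy=S,interpolation=cv2.INTER_CUBIC).astype(float)
        return roi,c[...,1]<TH
    rd2.prep=prep
    for TH in(60,75,100):
        for dz in(0,.004): print(TH,dz,rfit(s,o,dz=dz))
E
```

```text
r2 [[38, 33, 32], [28, 31, 33], [34, 34, 36], [30, 30, 30], [30, 31, 34], [24, 26, 27], [27, 27, 26], [25, 25, 24], [59, 55, 55], [82, 78, 77], [85, 82, 81], [71, 70, 68], [40, 39, 39], [31, 29, 28], [27, 25, 24], [25, 29, 28], [26, 28, 27], [27, 25, 27], [41, 63, 48], [56, 101, 73], [84, 159, 108], [100, 187, 129], [72, 133, 92], [85, 161, 110], [98, 188, 128], [104, 196, 135]]
60 0 (array([-0.0037,  0.0012]), np.float64(0.175))
60 0.004 (array([-0.0009,  0.0005]), np.float64(0.187))
75 0 (array([-0.0032,  0.0018]), np.float64(0.121))
75 0.004 (array([-0.0001,  0.0009]), np.float64(0.132))
100 0 (array([-0.002 ,  0.0027]), np.float64(0.043))
100 0.004 (array([0.0008, 0.0016]), np.float64(0.041))
now [[117, 64, 24], [55, 39, 31], [33, 33, 33], [26, 28, 29], [29, 30, 30], [30, 28, 28], [31, 28, 30], [29, 27, 28], [26, 27, 25], [22, 23, 23], [30, 28, 28], [27, 27, 26], [27, 25, 26], [25, 22, 23], [26, 29, 29], [37, 57, 43], [73, 128, 89], [97, 179, 124], [97, 188, 130], [100, 190, 130], [100, 188, 131], [100, 189, 130], [102, 192, 132], [98, 188, 130], [101, 192, 132], [102, 193, 133]]
60 0 (array([-0.0047, -0.0018]), np.float64(0.151))
60 0.004 (array([-0.0014, -0.001 ]), np.float64(0.17))
75 0 (array([-0.0039, -0.0015]), np.float64(0.107))
75 0.004 (array([-0.0008, -0.0009]), np.float64(0.125))
100 0 (array([-0.0029, -0.0012]), np.float64(0.063))
100 0.004 (array([ 0.0002, -0.0005]), np.float64(0.061))
```

```bash
python3 - <<'E'
from calc import *
o=ctrl.get_obs();print(o['tool_pos'],o['orientation'])
rel([([.498,-.0217,z],Rt(-113.5)) for z in(.31,.2534)])
E
```

```text
[ 0.49790943 -0.01911533  0.31082893] [-1.79960612e+02  2.29528880e-02 -1.13542619e+02]
[-0.0007, 0.0004, -0.0007] [0.23, -0.11, 0.08]
[-0.0007, 0.0004, -0.0007] [0.24, -0.11, 5.74]
```

Emit:
play_rows(commands=[[[0, 0, 0, 0.24, -0.11, 0.5, 2], [0, 0, 0, 0.24, -0.11, 1.5, 2], [0, 0, 0, 0.24, -0.11, 2.5, 2], [0, 0, 0, 0.24, -0.11, 3.3, 2], [0, 0, 0, 0.24, -0.11, 3.9, 2], [0, 0, 0, 0.24, -0.11, 4.3, 2], [0, 0, 0, 0.24, -0.11, 4.5, 2], [0, 0, 0, 0.24, -0.11, 4.5, 2]]])

```text
clock: 22.43
tool_pos: [0.4978, -0.0221, 0.2654]
orientation: [-180.0, -0.0, -113.6]
force: [0.3, 0.5, -2.3]
opening: 0.0339
gripper_force: 30.0
```

Emit:
play_rows(commands=[[[0, 0, 0, 0, 0, 0.4, 2], [0, 0, 0, 0, 0, 0.8, 2], [0, 0, 0, 0, 0, 1.2, 2], [0, 0, 0, 0, 0, 1.2, 2], [0, 0, 0, 0, 0, 1.2, 2], [0, 0, 0, 0, 0, 1.2, 2]]])

```text
clock: 22.93
tool_pos: [0.4981, -0.0221, 0.2539]
orientation: [-180.0, 0.0, -113.6]
force: [-0.2, 0.1, -2.7]
opening: 0.0332
gripper_force: 30.0
```

```bash
python3 - <<'E'
from rd2 import *
import pickle
s=fixrot(ctrl.snapshot('scene'));o=ctrl.get_obs();pickle.dump((s,s,o),open('fin.pkl','wb'));s['origin']=s['origin']+DS
print(o['clock'],o['tool_pos'],o['orientation'],np.round(o['force'],1),np.round(o['qvel'],1),o['gripper_force'])
P=o['tool_pos']
# column profile along spindle centre line in image, from head to rim
for z in np.arange(.215,.08,-.008):
    u,v=proj(s,[P[0]-0.002 if z>.18 else .4963,-.0225,z])[0].round().astype(int);print(round(z,3),(u,v),s['color'][v,u-4:u+5].tolist()[2:7:2])
rel([([.498,-.0217,.2534],Rt(-113.5))])
E
```

```text
22.9833 [ 0.49810773 -0.0220859   0.25400318] [-1.79945817e+02  2.72455997e-02 -1.13578010e+02] [ 0.7 -0.  -2.7] [ 0.   0.   0.  -0.1  0.  -0. ] 29.994409382343292
0.215 (np.int64(293), np.int64(181)) [[56, 39, 31], [165, 84, 23], [118, 64, 27]]
0.207 (np.int64(293), np.int64(183)) [[27, 27, 29], [27, 28, 30], [30, 33, 32]]
0.199 (np.int64(292), np.int64(185)) [[31, 31, 34], [34, 32, 33], [30, 32, 32]]
0.191 (np.int64(292), np.int64(187)) [[25, 25, 27], [29, 31, 29], [30, 31, 33]]
0.183 (np.int64(292), np.int64(188)) [[58, 58, 57], [25, 25, 25], [26, 24, 24]]
0.175 (np.int64(292), np.int64(190)) [[67, 65, 65], [28, 23, 28], [27, 29, 29]]
0.167 (np.int64(292), np.int64(192)) [[25, 26, 26], [28, 26, 28], [28, 28, 28]]
0.159 (np.int64(292), np.int64(193)) [[26, 26, 27], [20, 23, 23], [27, 27, 27]]
0.151 (np.int64(291), np.int64(195)) [[26, 55, 100], [28, 26, 26], [26, 27, 27]]
0.143 (np.int64(291), np.int64(197)) [[54, 86, 134], [27, 67, 124], [37, 50, 71]]
0.135 (np.int64(291), np.int64(198)) [[153, 156, 160], [65, 100, 149], [118, 128, 141]]
0.127 (np.int64(291), np.int64(200)) [[156, 154, 146], [178, 173, 166], [171, 165, 157]]
0.119 (np.int64(291), np.int64(201)) [[141, 139, 132], [140, 139, 132], [146, 143, 136]]
0.111 (np.int64(291), np.int64(203)) [[171, 169, 159], [183, 177, 168], [167, 168, 157]]
0.103 (np.int64(291), np.int64(204)) [[175, 171, 162], [180, 176, 167], [167, 169, 157]]
0.095 (np.int64(290), np.int64(206)) [[164, 161, 152], [180, 176, 168], [177, 174, 165]]
0.087 (np.int64(290), np.int64(207)) [[168, 163, 155], [180, 176, 167], [177, 173, 165]]
[-0.0009, 0.0005, -0.0014] [-0.03, 0.03, 0.06]
```

```bash
python3 - <<'E'
from plant import ctrl
print(ctrl.close_job())
E
```

```text
the job is handed in; nothing more can be done
None
```

The spindle stands upright in the holder cup, blue end up and released, and the reader is held still and level about 20 mm above it, centred to within an estimated 2–3 mm; the job was handed in at about 23 s, with no result returned.

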